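# Centre the breakfast bowl and park it under the pump

### The arm

A 6-joint arm with a two-finger parallel gripper is mounted at the origin on the work surface. World frame = base frame: x ahead of the robot, y to its left, z up, the work surface at z = 0. Lengths are in m, angles in rad, forces in N, time in s.
With the tool pointing down it reaches from about 0.425 to 0.95 m from the base axis. Payload 3.5 kg.
Tool frame: the origin (TCP) lies on the centre line of the jaws, within the pads' length; the fingertips stand 25 mm ahead of it and the grasp point (between the pads) lies 6 mm ahead of it; y points along the fingers, z is the direction in which the jaws open and shut, and the axes are right-handed (so a half turn about y gives the same grasp; the last joint's range is limited). The gripper opens to 85 mm and grips with 20 to 120 N. Pads are 22 mm wide; open, the fingers measure 114 mm over their backs; the gripper's body (76 mm by 85 mm) begins 54 mm behind the grasp point. The pads swing forward as they close: fully open they stand 13 mm farther back than shut.
Start: joints at [0.997, 0.286, 1.577, -0, 1.279, -0.15], TCP at [0.278, 0.615, 0.23] pointing down, gripper open.
Joint ranges: [-2.77, 2.77], [-0.9, 2.22], [0.21, 2.48], [-1.53, 4.67], [0.24, 2.81], [-2.84, 2.84]. Speed limits (rad/s): [2.79, 2.79, 3.14, 3.14, 3.14, 3.14].

### API

Orientations are given as a unit quaternion [x, y, z, w].
In Python, from plant import ctrl gives the robot as it stands.
- The arm moves only by the tool arm_command, never from a script. Its argument "steps" is a list of rows, each an object with "hand": the opening, from 0 (shut) to 1 (fully open); "travel": the shift along the tool's x, y, z in units of 0.3 m (1.0 is 0.3 m), a list of three; "rotation": the turn, a rotation vector about the tool's x, y, z in units of 30 degrees (1.0 is 30 degrees), a list of three. A call has 1 to 20 rows; each row shifts and turns the pose as measured when the row begins, along the tool's axes as they then stand; what a row does not reach is not made up. A row lasts 1/8 s, in which the tool goes at most 62.5 mm and 10.7 degrees, less where a joint would pass 70% of its speed; a pose out of reach is approached as far as the arm can. A call with a number of a shift or a turn outside -1 to 1 is refused whole. A call with a gripper value outside its range is refused whole. The fingers move at their own pace and stop on an object; "grip_force" is the grip in N (left out, the last holds). Time passes only in rows, so rows that do not move let the fingers close. It gives the time, the measured TCP pose, the force and the opening at its end, in the units of the state.
- ctrl.get_state(): the state, without advancing time (a new reading comes with each control period).
- ctrl.read_camera(name): name is "scene" or "top" or "wrist"; returns (picture, depth): 384x512x3 uint8, blue, green, red; 384x512 float32, m along the optical axis (not along the pixel's ray), 0 where there is no reading.
- ctrl.camera_params(name): a dict with "fx", "fy", "cx", "cy" (pixels), "extrinsics" (4x4, takes a point from camera to world coordinates); the wrist camera has in their place "tool_from_camera" (4x4, takes a point from camera to tool coordinates, whose origin is the TCP and whose axes are the tool frame's). Camera axes: x right, y down, z forward; pixel columns grow to the right and rows downward; lengths in m; the calibration is good to about 2 mm. A picture is of the moment at which its call begins: read the wrist's pose just before it. camera_params takes no time and is no camera call.
- ctrl.sign_off(): hands the job in, once; it reports no verdict.
Trained networks look in the newest picture that a camera, given by its name, has taken for a name from the list of things; names that differ only in an ending like _2 or _b are one class to them, and where a whole thing is asked for, a point or a joint stands for the part that bears it (a point fixed in the world has none). Each returns a list of dicts, best first, with "score" (0 to 1); they miss things now and then, are a little off and sometimes report something else, mostly with a low value. They report only what shows in the picture. A call takes as long as a camera call. They do not tell look-alikes from the thing itself.
- ctrl.masks_of(camera, thing): "region" (384x512 bool, what is visible of it) and "at" ([column, row] in pixels, amid what is visible of it).
The state is a dict: "time": time; "qpos": joint angles; "dq": joint speeds; "joint_efforts": joint torques, N m; "eef_pos": TCP position; "tcp_rot": TCP orientation; "contact_force": force on the tool from outside, world axes, zero at the start; "wrist_torque": the same for the moment, N m; "opening": opening from 0.0 (shut) to 1.0 (fully open).
Only numpy, scipy, OpenCV 4.12 (cv2) and the standard library are available. Lean on these libraries where they do the work, as an engineer would, in place of code of your own. Each camera call takes 0.05 s, during which the arm holds its last target.

### The job

Set the white bowl centred on the small round steel pan, so that no edge of its foot overhangs. Then squeeze the orange release lever against its grey tab, slide the carriage with the bowl along to the notch in front of the pump dispenser and let go so that it locks there. Only then push the pump's top all the way down and let it come back up; leave the jar, plate, dipper and lid where they are.

Things in the scene. Friction and masses are not known exactly. Their poses are not given: they have to be found in the camera images.
- bowl_center (a point): Loose white porcelain bowl, about 0.3 kg, upright on the counter. Point: on its axis, 24 mm above its underside and 24 mm below its rim. Outer diameter 100 mm at the rim, 96 mm at 16 mm up, foot 76 mm. Wall 8 mm thick, nearly vertical above 16 mm; inner floor 8 mm up. Pinch the wall from above, one finger inside. Its yaw means nothing.
- pan (a point): Centre of the top of the flat rimless steel pan (disc, 96 mm diameter, top 36 mm above the counter) on the sliding carriage. x axis: from the grip tabs towards the dispenser row. y axis: the sliding direction (joint carriage grows). The hand has free room on the pan's -x side; pump spout and jar stand at +x and to both sides.
- grip (a point): Squeeze point on the carriage, 110.5 mm from the pan centre along -x, 55 mm above the counter, axes as pan. Close from above along x centred here within 3 mm: it is the middle of the two upright tabs when fully squeezed. An opening of 60 to 70 mm clears both. Tabs: 40 mm wide along y, tops 70 mm above the counter; bars below, up to 34 mm. From the grey tab to a centred bowl are 50 mm.
- carriage (a joint): Sliding position of the carriage along the station, m: 0 is the middle notch (start), the end notches are at +0.085 and -0.085, the end stops at +-0.089. Friction 1.2 N. Locked by a rounded tooth with about 3 mm of play each way unless the lever is squeezed.
- latch (a joint): Travel of the orange lever, m: 0 = out (tooth in its notch), 0.015 = fully squeezed; clear of the notch above 0.0075. Spring 5 N at rest, 9 N squeezed; let go between notches it stays above 0.005. Outer face of the orange tab: x = -25.5 mm from grip at rest, -10.5 squeezed; of the grey fixed tab: x = +10.5 mm. 36 mm over both at rest, 21 squeezed.
- dispenser: Brushed steel pump dispenser, 56 mm diameter, fixed on the station board at +x of the pan's sliding line (88 mm from it), at either end notch; the jar has the other place. Origin: on its axis, 12 mm above the counter; axes parallel to pan. The spout reaches 68 mm along -x, outlet 135 mm above the counter. The carriage is in the right notch when the pan's y in this frame is 0.
- push_top (a point): Centre of the top face of the pump's dark round push top, 42 mm diameter, 180 mm above the counter at rest. It moves straight down.
- pump (a joint): Stroke of the push top, m: 0 = up, 0.016 = all the way down. The spring takes 4 N at the start and 9 N at the bottom and lifts it again.
- jar: Bystander: loose amber glass jar with wooden cap, 56 mm diameter, 115 mm high, standing on the station board in the other place of the dispenser row. Origin at the centre of its underside.
- plate: Bystander: loose yellow melamine plate, 180 mm diameter, 16 mm high. Origin at the centre of its underside.
- dipper: Bystander: loose wooden honey dipper, 165 mm long, head 32 mm thick, lying along its x axis. Origin under its middle on the counter.
- lid: Bystander: loose green hard silicone lid lying upside down, 116 mm diameter, 14 mm high. Origin at the centre of its underside.
Not all that is in view belongs to the job. Of the things shaped like the part that bears bowl_center, the white one is meant.

How it is judged:
By the outcome, as a careful person would: the job done as asked, in the order asked, and still so for the second after the job is handed in, with the robot touching nothing.
It also fails if it takes over 54 s, if anything falls off the work surface, if the arm or the gripper's body presses on something with over 40 N, if the wrist force passes 120 N, or if a joint passes its speed limit or range.

## Working session

There is one attempt and no reset: what is moved stays moved. The work goes in short steps, Python scripts to look and compute and a tool call to move; the robot and the scene stay as the last step left them, time stands still between calls to the robot, and variables do not carry over. Pictures are saved under pics/ and viewed, and the job is handed in when it is done.

Besides the shell and the picture viewer there is one more tool, called after "Emit:" by a JSON object that holds its "op" and its "data". arm_command: Moves the arm, as the interface text tells. Shifts and turns lie within -1 to 1; 1 stands for 0.3 m of shift or 30 degrees of turn. Its arguments: {"type":"object","properties":{"steps":{"type":"array","items":{"type":"object","properties":{"hand":{"type":"number"},"travel":{"type":"array","items":{"type":"number","minimum":-1,"maximum":1}},"rotation":{"type":"array","items":{"type":"number","minimum":-1,"maximum":1}}}}},"grip_force":{"type":"number"}},"required":["steps"]}

```bash
mkdir -p pics; ls; python3 - <<'E'
from plant import ctrl
import cv2,numpy as np
s=ctrl.get_state();print(s)
for c in ["scene","top"]:
    p,d=ctrl.read_camera(c);cv2.imwrite(f"pics/{c}0.png",p);np.save(f"pics/{c}0.npy",d)
    print(c,ctrl.camera_params(c))
print(ctrl.camera_params("wrist"))
E
```

```text
pics
{'time': 0.0, 'qpos': array([ 9.97020742e-01,  2.87144450e-01,  1.57818981e+00,  2.18129732e-05,
        1.27859969e+00, -1.50000686e-01]), 'dq': array([-0.00012573,  0.00298565, -0.00205933, -0.00188572,  0.00164481,
        0.00038149]), 'joint_efforts': array([-4.68334365e-04, -4.05963707e+01, -2.92638195e+01, -1.25567335e-04,
        5.62864836e-03,  1.26621717e-05]), 'eef_pos': array([0.27716646, 0.61474091, 0.2283544 ]), 'tcp_rot': array([ 0.69206345, -0.1490105 ,  0.14841056, -0.69052036]), 'contact_force': array([ 0.25908072, -0.00721376, -0.45358802]), 'wrist_torque': array([ 0.01190483, -0.00139379, -0.00167385]), 'opening': 1.0038852603276724}
scene {'fx': 456.50855212948403, 'fy': 456.50855212948403, 'cx': 256.9757777477106, 'cy': 191.92143097096033, 'extrinsics': array([[-0.88009835,  0.31807647, -0.35249717,  1.02298454],
       [ 0.47471052,  0.5757974 , -0.66566304,  0.78576366],
       [-0.0087648 , -0.75318306, -0.65775258,  0.97815955],
       [ 0.        ,  0.        ,  0.        ,  1.        ]])}
top {'fx': 412.3048276220084, 'fy': 412.3048276220084, 'cx': 2
[... 167 characters left out ...]
, -1.55470552e-03, -7.97424025e-04,
        -2.01887098e-02],
       [ 1.04909296e-03, -1.69276934e-01, -9.85567968e-01,
         1.57412090e+00],
       [ 0.00000000e+00,  0.00000000e+00,  0.00000000e+00,
         1.00000000e+00]])}
{'fx': 308.27878641681735, 'fy': 308.27878641681735, 'cx': 259.33112023066775, 'cy': 195.08139216732368, 'tool_from_camera': array([[ 1.51108138e-04,  9.59247413e-01,  2.82567476e-01,
        -7.22327777e-02],
       [ 3.38217097e-04, -2.82567512e-01,  9.59247354e-01,
        -1.44911004e-01],
       [ 9.99999931e-01, -4.93809299e-05, -3.67132126e-04,
         2.83971251e-04],
       [ 0.00000000e+00,  0.00000000e+00,  0.00000000e+00,
         1.00000000e+00]])}
```

View pics/scene0.png

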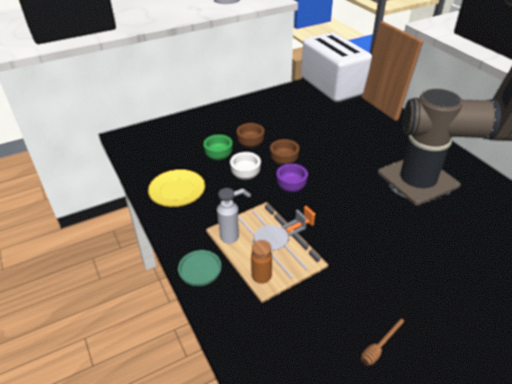

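View pics/top0.png

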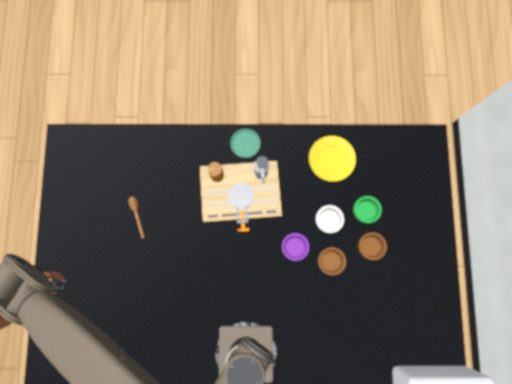

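```bash
cat > h.py <<'E'
from plant import ctrl
import cv2,numpy as np
from scipy.spatial.transform import Rotation as R
def cloud(cam,d,P=None,T=None):
    P=P or ctrl.camera_params(cam)
    if T is None: T=P["extrinsics"]
    v,u=np.mgrid[0:d.shape[0],0:d.shape[1]]
    c=np.stack([(u-P["cx"])/P["fx"]*d,(v-P["cy"])/P["fy"]*d,d],-1)
    return c@T[:3,:3].T+T[:3,3]
def tool(s):
    T=np.eye(4);T[:3,:3]=R.from_quat(s["tcp_rot"]).as_matrix();T[:3,3]=s["eef_pos"];return T
def proj(cam,p,T=None):
    P=ctrl.camera_params(cam)
    if T is None:T=P["extrinsics"]
    c=(np.asarray(p)-T[:3,3])@T[:3,:3]
    return c[...,0]/c[...,2]*P["fx"]+P["cx"],c[...,1]/c[...,2]*P["fy"]+P["cy"]
E
python3 - <<'E'
from h import *
for cam in ["top","scene"]:
    d=np.load(f"pics/{cam}0.npy");W=cloud(cam,d)
    for th in ["bowl_center","pan","grip","dispenser","push_top","jar","plate","dipper","lid"]:
        for m in ctrl.masks_of(cam,th)[:6 if th=="bowl_center" else 1]:
            r=m["region"];p=W[r&(d>0)]
            if len(p)==0: continue
            print(cam,th,round(m["score"],2),np.round(m["at"]),r.sum(),np.median(p,0).round(3),p.min(0).round(3),p.max(0).round(3))
print(ctrl.get_state()["time"])
E
```

```text
top bowl_center 0.9 [331. 218.] 577 [ 0.487 -0.32   0.014] [ 0.435 -0.375 -0.004] [ 0.533 -0.265  0.055]
top bowl_center 0.83 [330. 259.] 592 [ 0.329 -0.322  0.013] [ 0.278 -0.377 -0.004] [ 0.373 -0.269  0.057]
top bowl_center 0.69 [368. 245.] 548 [ 0.384 -0.476  0.014] [ 0.34  -0.516 -0.   ] [ 0.428 -0.42   0.056]
top bowl_center 0.57 [293. 250.] 570 [ 0.382 -0.188  0.013] [ 0.333 -0.234 -0.002] [ 0.428 -0.135  0.055]
top bowl_center 0.55 [367. 209.] 576 [ 0.523 -0.464  0.016] [ 0.472 -0.506 -0.007] [ 0.567 -0.408  0.059]
top pan 0.71 [243. 202.] 624 [0.561 0.013 0.035] [ 0.44  -0.029 -0.004] [0.621 0.059 0.076]
top grip 0.58 [243. 200.] 760 [0.557 0.015 0.035] [ 0.438 -0.029 -0.007] [0.628 0.068 0.076]
top dispenser 0.57 [264. 167.] 278 [ 0.653 -0.059  0.152] [ 0.6   -0.085  0.008] [ 0.686 -0.032  0.187]
top push_top 0.69 [260. 164.] 146 [ 0.66  -0.062  0.179] [ 0.603 -0.076  0.135] [ 0.686 -0.041  0.187]
top jar 0.65 [217. 173.] 217 [0.644 0.106 0.122] [0.626 0.082 0.03 ] [0.674 0.133 0.134]
top plate 0.96 [332. 159.] 1598 [ 0.726 -0.339  0.01 ] [ 0.637 -0.43  -0.007] [ 0.812 -0.2
[... 829 characters left out ...]
.076]
scene grip 0.96 [282. 230.] 1051 [0.543 0.014 0.038] [ 0.392 -0.058 -0.   ] [0.658 0.113 0.131]
scene dispenser 0.56 [229. 215.] 1062 [ 0.676 -0.042  0.113] [ 0.529 -0.244  0.   ] [ 0.699 -0.028  0.186]
scene push_top 0.79 [227. 192.] 212 [ 0.668 -0.056  0.18 ] [ 0.567 -0.242  0.004] [ 0.692 -0.035  0.186]
scene jar 0.63 [263. 259.] 785 [0.667 0.129 0.097] [0.635 0.091 0.016] [0.686 0.142 0.133]
scene plate 0.57 [173. 188.] 1548 [ 0.727 -0.342  0.013] [ 0.64  -0.427 -0.002] [ 0.815 -0.244  0.025]
scene dipper 0.85 [372. 350.] 416 [0.543 0.428 0.024] [0.421 0.388 0.   ] [0.573 0.448 0.038]
scene lid 0.98 [200. 267.] 1182 [0.789 0.002 0.008] [ 0.728 -0.054 -0.001] [0.846 0.062 0.021]
1.0
```

```bash
python3 - <<'E'
from h import *
s=ctrl.get_state();print(tool(s).round(3))
# pan estimate from top & scene cloud
for cam in ["top","scene"]:
    d=np.load(f"pics/{cam}0.npy");W=cloud(cam,d);p=cv2.imread(f"pics/{cam}0.png")
    cv2.imwrite(f"pics/{cam}_crop.png",cv2.resize(p[140:250,180:290] if cam=="top" else p[180:300,195:335],None,fx=5,fy=5,interpolation=cv2.INTER_CUBIC))
    m=(abs(W[...,2]-.036)<.006)&(abs(W[...,0]-.575)<.06)&(abs(W[...,1]-.015)<.06)
    print(cam,m.sum(),W[m].mean(0),W[m].min(0),W[m].max(0))
E
```

```text
[[ 0.912 -0.     0.411  0.278]
 [-0.411  0.     0.912  0.615]
 [-0.    -1.    -0.     0.23 ]
 [ 0.     0.     0.     1.   ]]
top 468 [0.57085699 0.01760409 0.03567142] [ 0.51508516 -0.02853206  0.03000243] [0.61914243 0.06238312 0.04194574]
scene 606 [0.56767007 0.01818267 0.03787892] [ 0.51501863 -0.03473369  0.03037516] [0.62270623 0.06718119 0.04175202]
```

View pics/top_crop.png

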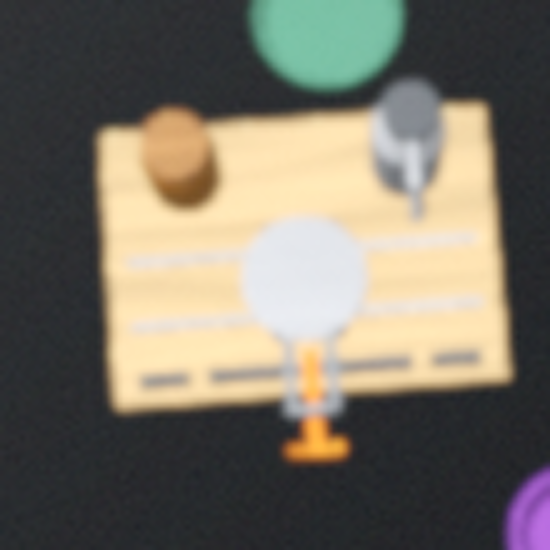

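View pics/scene_crop.png

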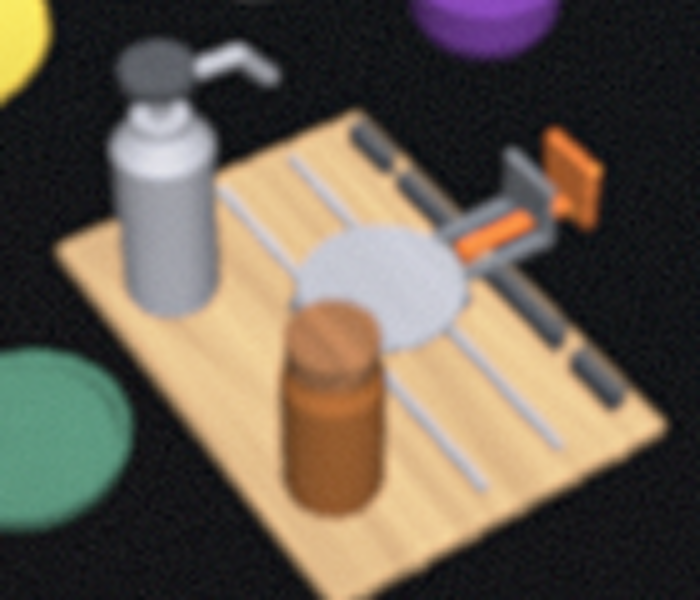

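```bash
cat >> h.py <<'E'
def rows(target,yaw,n,h=None):
    """world target tcp pos & yaw of tool z (deg); prints n rows units"""
    s=ctrl.get_state();T=tool(s);p=T[:3,3];th0=np.degrees(np.arctan2(T[1,2],T[0,2]))
    dy=(yaw-th0);d=(np.asarray(target)-p)/n
    # correct tilt as world rotvec
    print("now",p.round(4),"yaw",round(th0,2),"F",s["contact_force"].round(1),"open",round(s["opening"],3),"t",round(s["time"],2),"tilt",T[2,:].round(4))
    for i in range(n):
        th=np.radians(th0+dy*i/n);c,sn=np.cos(th),np.sin(th)
        t=[sn*d[0]-c*d[1],-d[2],c*d[0]+sn*d[1]]
        print(np.round(np.array(t)/.3,3),"rot y",round(-dy/n/30,3))
E
python3 -c "
from h import *
rows([.55,0,.29],3.7,11)"
```

```text
now [0.2775 0.6153 0.2297] yaw 65.72 F [-0.9  0.4 -0.1] open 1.001 t 1.0 tilt [-0.     -1.     -0.      0.2297]
[ 0.152 -0.018 -0.136] rot y 0.188
[ 0.165 -0.018 -0.12 ] rot y 0.188
[ 0.176 -0.018 -0.104] rot y 0.188
[ 0.185 -0.018 -0.086] rot y 0.188
[ 0.192 -0.018 -0.067] rot y 0.188
[ 0.198 -0.018 -0.048] rot y 0.188
[ 0.202 -0.018 -0.028] rot y 0.188
[ 0.204 -0.018 -0.008] rot y 0.188
[ 0.204 -0.018  0.012] rot y 0.188
[ 0.201 -0.018  0.032] rot y 0.188
[ 0.197 -0.018  0.051] rot y 0.188
```

Emit:
{"op": "arm_command", "data": {"steps": [{"hand": 1,"travel": [0.152,-0.018,-0.136],"rotation": [0,0.19,0]},{"hand": 1,"travel": [0.165,-0.018,-0.12],"rotation": [0,0.19,0]},{"hand": 1,"travel": [0.176,-0.018,-0.104],"rotation": [0,0.19,0]},{"hand": 1,"travel": [0.185,-0.018,-0.086],"rotation": [0,0.19,0]},{"hand": 0.6,"travel": [0.192,-0.018,-0.067],"rotation": [0,0.19,0]},{"hand": 0.6,"travel": [0.198,-0.018,-0.048],"rotation": [0,0.19,0]},{"hand": 0.6,"travel": [0.202,-0.018,-0.028],"rotation": [0,0.19,0]},{"hand": 0.6,"travel": [0.204,-0.018,-0.008],"rotation": [0,0.19,0]},{"hand": 0.6,"travel": [0.204,-0.018,0.012],"rotation": [0,0.19,0]},{"hand": 0.6,"travel": [0.2,-0.018,0.032],"rotation": [0,0.19,0]},{"hand": 0.6,"travel": [0.197,-0.018,0.05],"rotation": [0,0.19,0]},{"hand": 0.6,"travel": [0,0,0],"rotation": [0,0,0]}]}}

```text
time: 2.5
eef_pos: [0.5435, -0.018, 0.2931]
tcp_rot: [-0.502, 0.493, -0.498, 0.507]
contact_force: [-0.9, 1.3, 0.0]
opening: 0.598
```

```bash
python3 - <<'E'
from h import *
s=ctrl.get_state();p,d=ctrl.read_camera("wrist")
rows([.55,0,.29],3.7,1)
np.savez("pics/w1.npz",p=p,d=d,T=tool(s));cv2.imwrite("pics/w1.png",p)
E
```

```text
now [ 0.5428 -0.0162  0.2927] yaw 1.21 F [0.4 0.8 0.2] open 0.601 t 2.55 tilt [-0.0011 -1.      0.0093  0.2927]
[-0.054  0.009  0.025] rot y -0.083
```

View pics/w1.png

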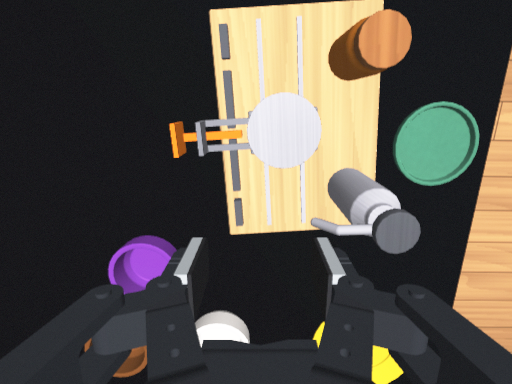

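```bash
cat >> h.py <<'E'
def wcloud(f):
    z=np.load(f);P=ctrl.camera_params("wrist");T=z["T"]@P["tool_from_camera"]
    return z["p"],z["d"],cloud("wrist",z["d"],P,T),T
def circ(pts):
    A=np.c_[2*pts,np.ones(len(pts))];b=(pts**2).sum(1);x=np.linalg.lstsq(A,b,rcond=None)[0]
    return x[:2],np.sqrt(x[2]+x[0]**2+x[1]**2)
E
python3 - <<'E'
from h import *
p,d,W,T=wcloud("pics/w1.npz")
P=ctrl.camera_params("wrist")
def onplane(uv,z):
    c=np.c_[(uv[:,0]-P["cx"])/P["fx"],(uv[:,1]-P["cy"])/P["fy"],np.ones(len(uv))]@T[:3,:3].T
    return T[:3,3]+c*((z-T[2,3])/c[:,2])[:,None]
hsv=cv2.cvtColor(p,cv2.COLOR_BGR2HSV)
# pan: low-sat bright near (285,130)
m=((hsv[...,1]<50)&(hsv[...,2]>120)).astype(np.uint8)
m=cv2.morphologyEx(m,cv2.MORPH_OPEN,cv2.getStructuringElement(cv2.MORPH_ELLIPSE,(25,25)))
n,l,st,ce=cv2.connectedComponentsWithStats(m);k=l[130,285];mm=(l==k).astype(np.uint8)
c=max(cv2.findContours(mm,0,1)[0],key=len)[:,0].astype(float)
q=onplane(c,.036);print("pan",circ(q[:,:2]),st[k], "z",np.median(W[...,2][mm>0]))
print("pan cloud mean",W[mm>0].mean(0))
# board yaw
wd=((hsv[...,0]>8)&(hsv[...,0]<28)&(hsv[...,1]>50)&(hsv[...,2]>120))
m2=wd.copy();m2[240:]=0;m2[:,:205]=0
print("board z",np.median(W[...,2][m2]))
e=[]
for r in range(20,225,5):
    cc=np.where(m2[r])[0]
    if len(cc): e.append([cc[0]-.5,r])
e=np.array(e);q=onplane(e,.012);
f=np.polyfit(q[:,1],q[:,0],1);
res=q[:,0]-np.polyval(f,q[:,1]);k=abs(res)<.002;f=np.polyfit(q[k,1],q[k,0],1);print("board left edge: yaw",np.degrees(np.arctan(-f[0])),k.sum(),len(k))
# push top
for nm in ["push_top","bowl_center","dispenser","jar"]:
    for M in ctrl.masks_of("wrist",nm)[:2]:
        r=M["region"]&(d>0);w=W[r]
        print(nm,M["score"],M["at"],np.median(w,0).round(4),w.min(0).round(3),w.max(0).round(3))
        if nm=="push_top":
            w=w[abs(w[:,2]-.18)<.006];print(len(w),w.mean(0),(w.min(0)+w.max(0))/2,np.ptp(w,axis=0))
# tabs
t=(W[...,2]>.045)&(W[...,2]<.08)&(W[...,0]<.52)&(W[...,0]>.4)&(abs(W[...,1])<.06)
o=t&(hsv[...,1]>120);g=t&(hsv[...,1]<80)
for x in(o,g):
    w=W[x];print("tab",len(w),w.mean(0).round(4),w.min(0).round(4),w.max(0).round(4)); 
    w=w[w[:,2]>.064];print("  top",len(w),w.mean(0).round(4),np.percentile(w,[3,97],axis=0).round(4))
E
```

```text
pan (array([0.5763343 , 0.02187117]), np.float64(0.04741907125354641)) [ 247   92   74   77 4484] z 0.03684718397919412
pan cloud mean [0.57614584 0.02322572 0.03784908]
board z 0.012812427077504102
board left edge: yaw 1.5716175156220984 2 41
push_top 0.59 [387.8, 226.3] [ 0.6625 -0.0564  0.1802] [ 0.599 -0.164 -0.001] [ 0.796 -0.035  0.183]
1624 [ 0.66917119 -0.0544608   0.18044405] [ 0.67021694 -0.05546438  0.17871683] [0.042183   0.04068704 0.00933963]
bowl_center 0.94 [220.4, 327.3] [ 0.4902 -0.274   0.0296] [ 0.449 -0.33   0.007] [ 0.533 -0.008  0.368]
bowl_center 0.93 [131.9, 364.5] [ 0.3459 -0.3516  0.042 ] [ 0.284 -0.418 -0.   ] [ 0.503 -0.011  0.366]
dispenser 0.97 [371.0, 215.8] [ 0.6583 -0.0486  0.1456] [ 0.599 -0.15  -0.001] [ 0.796 -0.028  0.183]
jar 0.97 [369.8, 48.2] [0.6481 0.1098 0.127 ] [ 0.63   0.085 -0.001] [0.74  0.163 0.131]
jar 0.43 [271.7, 133.1] [0.561  0.0187 0.0367] [ 0.441 -0.031 -0.001] [0.624 0.069 0.073]
tab 342 [0.4456 0.0118 0.0645] [ 0.4401 -0.0083  0.045 ] [0.4487 0.0309 0.0731]
  top 216 [0.4448 0.0115 0.07  ] [[ 0.441  -0.0069  0.065 ]
 [ 0.4481  0.0294  0.0723]]
tab 293 [0.4752 0.0136 0.0654] [ 0.4695 -0.0065  0.0452] [0.4785 0.0334 0.0733]
  top 207 [0.4745 0.0136 0.0701] [[ 0.4708 -0.0052  0.0647]
 [ 0.4778  0.0321  0.0723]]
```

```bash
cat >> h.py <<'E'
def rows(target,yaw,n):
    s=ctrl.get_state();T=tool(s);p=T[:3,3]
    c,sn=np.cos(np.radians(yaw)),np.sin(np.radians(yaw))
    Rt=np.array([[sn,0,c],[-c,0,sn],[0,-1,0]])
    rv=R.from_matrix(T[:3,:3].T@Rt).as_rotvec();d=(np.asarray(target)-p)/n
    print("now",p.round(4),"yaw",round(np.degrees(np.arctan2(T[1,2],T[0,2])),2),"F",s["contact_force"].round(1),"open",round(s["opening"],3),"t",round(s["time"],2),"err",(d*n).round(4))
    Rc=T[:3,:3]
    for i in range(n):
        t=Rc.T@d; print((t/.3).round(4),(np.degrees(rv)/n/30).round(4))
        Rc=Rc@R.from_rotvec(rv/n).as_matrix()
E
python3 -c "
from h import *
rows([.441,-.325,.2],4.5,7)"
```

```text
now [ 0.5419 -0.0129  0.2923] yaw 1.53 F [ 0.2 -0.1 -0.2] open 0.602 t 2.75 err [-0.1009 -0.3121 -0.0923]
[ 0.1474  0.0433 -0.0524] [-0.0024 -0.0141 -0.0003]
[ 0.147   0.0434 -0.0534] [-0.0024 -0.0141 -0.0003]
[ 0.1465  0.0435 -0.0544] [-0.0024 -0.0141 -0.0003]
[ 0.1461  0.0436 -0.0555] [-0.0024 -0.0141 -0.0003]
[ 0.1457  0.0437 -0.0565] [-0.0024 -0.0141 -0.0003]
[ 0.1453  0.0438 -0.0575] [-0.0024 -0.0141 -0.0003]
[ 0.1448  0.0439 -0.0585] [-0.0024 -0.0141 -0.0003]
```

Emit:
{"op": "arm_command", "data": {"steps": [{"hand": 0.6,"travel": [0.147,0.02,-0.053],"rotation": [0,-0.014,0]},{"hand": 0.6,"travel": [0.147,0.03,-0.053],"rotation": [0,-0.014,0]},{"hand": 0.6,"travel": [0.1465,0.044,-0.054],"rotation": [0,-0.014,0]},{"hand": 0.6,"travel": [0.146,0.05,-0.055],"rotation": [0,-0.014,0]},{"hand": 0.6,"travel": [0.146,0.05,-0.056],"rotation": [0,-0.014,0]},{"hand": 0.6,"travel": [0.145,0.05,-0.057],"rotation": [0,-0.014,0]},{"hand": 0.6,"travel": [0.145,0.05,-0.058],"rotation": [0,-0.014,0]},{"hand": 0.6,"travel": [0,0,0],"rotation": [0,0,0]},{"hand": 0.6,"travel": [0,0,0],"rotation": [0,0,0]}]}}

```text
time: 3.88
eef_pos: [0.4461, -0.3196, 0.2013]
tcp_rot: [-0.522, 0.469, -0.475, 0.53]
contact_force: [0.3, 0.9, 0.3]
opening: 0.6
```

```bash
cat > bowl.py <<'E'
from h import *
import sys
f=sys.argv[1]
s=ctrl.get_state();p,d=ctrl.read_camera("wrist")
np.savez(f"pics/{f}.npz",p=p,d=d,T=tool(s));cv2.imwrite(f"pics/{f}.png",p)
print("pose",s["eef_pos"].round(4),"dq",abs(s["dq"]).max().round(3))
p,d,W,T=wcloud(f"pics/{f}.npz")
hsv=cv2.cvtColor(p,cv2.COLOR_BGR2HSV)
for M in ctrl.masks_of("wrist","bowl_center")[:4]:
    r=M["region"]&(d>0);sat=np.median(hsv[...,1][r])
    print(M["score"],M["at"],r.sum(),"sat",sat)
    if sat<50:
        w=W[r];t=w[abs(w[:,2]-.048)<.006]
        if len(t)<30: continue
        c,rr=circ(t[:,:2])
        c2,_=circ(t[:,:2][abs(np.hypot(*(t[:,:2]-c).T)-.046)<.006]) 
        from scipy.optimize import least_squares
        o=least_squares(lambda x:np.hypot(t[:,0]-x[0],t[:,1]-x[1])-.046,[c[0],c[1]],loss="soft_l1",f_scale=.002).x
        print("rim",len(t),c.round(4),rr.round(4),c2.round(4),"fixr",o.round(4),"z",np.median(t[:,2]).round(4))
E
python3 bowl.py w2
```

```text
pose [ 0.4461 -0.3196  0.2013] dq 0.008
0.95 [140.8, 160.1] 8424 sat 166.0
0.84 [201.8, 31.7] 7639 sat 158.0
0.73 [297.5, 298.9] 3516 sat 177.0
0.56 [216.4, 300.3] 2278 sat 166.0
```

View pics/w2.png

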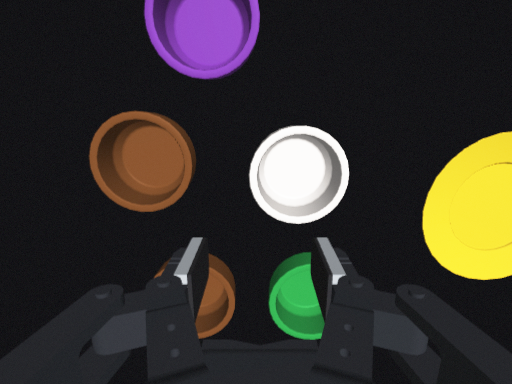

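```bash
cat > fit.py <<'E'
from h import *
from scipy.optimize import least_squares
def white(f,z=.048,zt=.006,seed=None,rad=.046):
    p,d,W,T=wcloud(f);hsv=cv2.cvtColor(p,cv2.COLOR_BGR2HSV)
    m=((hsv[...,1]<45)&(hsv[...,2]>90)).astype(np.uint8)
    m=cv2.morphologyEx(m,cv2.MORPH_OPEN,np.ones((5,5)))
    n,l,st,ce=cv2.connectedComponentsWithStats(m)
    k=1+np.argmax(st[1:,4]) if seed is None else l[seed[1],seed[0]]
    print("blob",ce[k],st[k,4])
    w=W[(l==k)&(d>0)];t=w[abs(w[:,2]-z)<zt]
    c,rr=circ(t[:,:2])
    o=least_squares(lambda x:np.hypot(t[:,0]-x[0],t[:,1]-x[1])-rad,c,loss="soft_l1",f_scale=.002).x
    P=ctrl.camera_params("wrist")
    uv=max(cv2.findContours((l==k).astype(np.uint8),0,1)[0],key=len)[:,0].astype(float)
    cc=np.c_[(uv[:,0]-P["cx"])/P["fx"],(uv[:,1]-P["cy"])/P["fy"],np.ones(len(uv))]@T[:3,:3].T
    q=T[:3,3]+cc*((z-T[2,3])/cc[:,2])[:,None];c2,r2=circ(q[:,:2])
    print("cloud",len(t),c.round(4),rr.round(4),"fixr",o.round(4),"z",np.median(t[:,2]).round(4),"outline",c2.round(4),r2.round(4))
if __name__=="__main__":
    import sys
    white(sys.argv[1])
E
python3 fit.py pics/w2.npz
python3 -c "
from h import *
rows([.441,-.325,.2],4.5,1)"
```

```text
blob [298.58979279 174.05691993] 7818
cloud 2490 [ 0.4862 -0.3114] 0.0453 fixr [ 0.4861 -0.3114] z 0.0485 outline [ 0.4863 -0.3114] 0.0496
now [ 0.4462 -0.3194  0.2015] yaw 6.23 F [ 0.2 -0.3 -0.8] open 0.603 t 3.98 err [-0.0052 -0.0056 -0.0015]
[ 0.0166  0.0046 -0.0194] [-0.0266  0.0576 -0.0014]
```

```bash
python3 - <<'E'
from h import *
for cam in ["top","scene"]:
    p=cv2.imread(f"pics/{cam}0.png");d=np.load(f"pics/{cam}0.npy");W=cloud(cam,d);hsv=cv2.cvtColor(p,cv2.COLOR_BGR2HSV)
    m=(W[...,2]>.043)&(W[...,2]<.055)&(np.hypot(W[...,0]-.486,W[...,1]+.316)<.065)
    t=W[m];print(cam,m.sum(),circ(t[:,:2]),(t.min(0)+t.max(0))/2)
    P=ctrl.camera_params(cam);T=P["extrinsics"]
    for nm,(x,y),z in [("bowl",(.486,-.316),.048),("pan",(.575,.02),.036)]:
        u,v=proj(cam,[x,y,z]);mm=((hsv[...,1]<60)&(hsv[...,2]>110)).astype(np.uint8)
        yy,xx=np.mgrid[0:384,0:512];mm[np.hypot(xx-u,yy-v)>(24 if nm=="bowl" else 20)]=0
        mm=cv2.morphologyEx(mm,cv2.MORPH_OPEN,np.ones((3,3)))
        M=cv2.moments(mm,True);uc,vc=M["m10"]/M["m00"],M["m01"]/M["m00"]
        c=T[:3,:3]@np.array([(uc-P["cx"])/P["fx"],(vc-P["cy"])/P["fy"],1]);q=T[:3,3]+c*(z-T[2,3])/c[2]
        print(cam,nm,mm.sum(),(uc,vc),(u,v),q.round(4))
s=ctrl.get_state();print(tool(s).round(4),s["qpos"].round(4))
E
```

```text
top 163 (array([ 0.4835539 , -0.31493273]), np.float64(0.04592603082487343)) [ 0.48411075 -0.31490269  0.04884881]
top bowl 700 (329.5314285714286, 218.58857142857144) (np.float64(330.2800746212492), np.float64(218.34961753210592)) [ 0.4851 -0.3132  0.048 ]
top pan 727 (240.21870701513066, 196.24759284731775) (np.float64(240.1853637805742), np.float64(195.17588435403783)) [0.5709 0.0198 0.036 ]
scene 209 (array([ 0.48723463, -0.31216847]), np.float64(0.04594934371799994)) [ 0.48675902 -0.31372986  0.04877698]
scene bowl 682 (245.04692082111438, 164.39736070381232) (np.float64(244.40153831075372), np.float64(160.79908370102072)) [ 0.4931 -0.2974  0.048 ]
scene pan 670 (272.24477611940296, 235.05522388059703) (np.float64(270.8098183557227), np.float64(236.67313473001377)) [0.5683 0.0165 0.036 ]
[[ 1.085e-01  1.380e-02  9.940e-01  4.462e-01]
 [-9.941e-01  2.000e-03  1.085e-01 -3.194e-01]
 [-5.000e-04 -9.999e-01  1.390e-02  2.015e-01]
 [ 0.000e+00  0.000e+00  0.000e+00  1.000e+00]] [-0.8115  0.0283  1.9212  0.0123  1.1841 -0.9247]
```

```bash
python3 -c "
from h import *
rows([.4401,-.3156,.12],4.5,3)"
```

```text
now [ 0.4462 -0.3194  0.2015] yaw 6.23 F [ 0.2 -0.3 -0.8] open 0.603 t 3.98 err [-0.0061  0.0038 -0.0815]
[-0.0049  0.0904 -0.0076] [-0.0089  0.0192 -0.0005]
[-0.0048  0.0905 -0.0072] [-0.0089  0.0192 -0.0005]
[-0.0048  0.0905 -0.0068] [-0.0089  0.0192 -0.0005]
```

Emit:
{"op": "arm_command", "data": {"steps": [{"hand": 0.55,"travel": [-0.005,0.0905,-0.0075],"rotation": [-0.009,0.02,0]},{"hand": 0.55,"travel": [-0.005,0.0905,-0.007],"rotation": [-0.009,0.02,0]},{"hand": 0.55,"travel": [-0.005,0.0905,-0.007],"rotation": [-0.009,0.02,0]},{"hand": 0.55,"travel": [0,0,0],"rotation": [0,0,0]}]}}

```text
time: 4.47
eef_pos: [0.444, -0.3114, 0.1218]
tcp_rot: [-0.521, 0.476, -0.48, 0.521]
contact_force: [0.2, 0.9, 0.2]
opening: 0.547
```

```bash
cat > snap.py <<'E'
from h import *
import sys
f=sys.argv[1]
s=ctrl.get_state();p,d=ctrl.read_camera("wrist")
np.savez(f"pics/{f}.npz",p=p,d=d,T=tool(s));cv2.imwrite(f"pics/{f}.png",p)
print("pose",s["eef_pos"].round(4),"dq",abs(s["dq"]).max().round(3))
E
python3 snap.py w3; python3 fit.py pics/w3.npz;python3 -c "
from h import *
rows([.4401,-.3156,.045],4.5,3)"
```

```text
pose [ 0.444  -0.3114  0.1218] dq 0.05
blob [315.24558981 203.37881577] 13038
cloud 3955 [ 0.4861 -0.311 ] 0.0452 fixr [ 0.486  -0.3111] z 0.0485 outline [ 0.4865 -0.3103] 0.0486
now [ 0.445  -0.3124  0.1237] yaw 4.89 F [0.7 0.8 1.4] open 0.556 t 4.53 err [-0.0049 -0.0032 -0.0787]
[ 0.0024  0.0874 -0.0064] [-0.0043  0.0044  0.0045]
[ 0.0026  0.0874 -0.0062] [-0.0043  0.0044  0.0045]
[ 0.0028  0.0874 -0.006 ] [-0.0043  0.0044  0.0045]
```

View pics/w3.png

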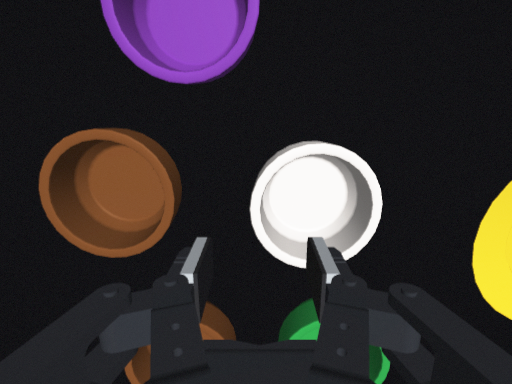

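Emit:
{"op": "arm_command", "data": {"steps": [{"hand": 0.55,"travel": [0.002,0.088,-0.008],"rotation": [-0.004,0.004,0.004]},{"hand": 0.55,"travel": [0.002,0.088,-0.007],"rotation": [-0.004,0.004,0.004]},{"hand": 0.55,"travel": [0.001,0.06,-0.003],"rotation": [-0.004,0.004,0.004]},{"hand": 0.55,"travel": [0,0,0],"rotation": [0,0,0]}]}}

```text
time: 5.03
eef_pos: [0.446, -0.3177, 0.0596]
tcp_rot: [0.521, -0.473, 0.484, -0.52]
contact_force: [0.6, 0.3, -0.1]
opening: 0.551
```

```bash
python3 -c "
from h import *
rows([.4401,-.3146,.045],4.5,1)"
```

```text
now [ 0.446  -0.3177  0.0596] yaw 4.76 F [ 0.6  0.3 -0.1] open 0.551 t 5.03 err [-0.0059  0.0031 -0.0146]
[-0.0124  0.0482 -0.0192] [-0.0196  0.0087  0.0235]
```

Emit:
{"op": "arm_command", "data": {"steps": [{"hand": 0.55,"travel": [-0.01,0.02,-0.02],"rotation": [-0.02,0.008,0.02]},{"hand": 0.55,"travel": [0,0.02,0],"rotation": [0,0,0]},{"hand": 0.55,"travel": [0,0,0],"rotation": [0,0,0]}]}}

```text
time: 5.4
eef_pos: [0.441, -0.3164, 0.0496]
tcp_rot: [0.52, -0.478, 0.482, -0.519]
contact_force: [0.6, 0.4, 0.2]
opening: 0.551
```

```bash
python3 -c "
from h import *
rows([.4401,-.3146,.045],4.5,1)"
```

```text
now [ 0.441  -0.3164  0.0496] yaw 4.53 F [0.6 0.4 0.2] open 0.551 t 5.4 err [-0.0009  0.0018 -0.0046]
[-0.0064  0.0153 -0.0027] [-0.0043  0.0009  0.0095]
```

Close with a moderate grip.

Emit:
{"op": "arm_command", "data": {"grip_force": 40, "steps": [{"hand": 0.55,"travel": [-0.006,0.018,-0.002],"rotation": [-0.004,0,0.009]},{"hand": 0.0,"travel": [0,0,0],"rotation": [0,0,0]},{"hand": 0.0,"travel": [0,0,0],"rotation": [0,0,0]},{"hand": 0.0,"travel": [0,0,0],"rotation": [0,0,0]},{"hand": 0.0,"travel": [0,0,0],"rotation": [0,0,0]},{"hand": 0.0,"travel": [0,0,0],"rotation": [0,0,0]}]}}

```text
time: 6.15
eef_pos: [0.441, -0.315, 0.0446]
tcp_rot: [-0.519, 0.479, -0.481, 0.519]
contact_force: [0.9, -0.2, -0.3]
opening: 0.066
```

```bash
python3 snap.py w4; python3 -c "
from h import *
rows([.4401,-.3146,.045],4.5,1)"
```

```text
pose [ 0.441  -0.315   0.0446] dq 0.002
now [ 0.441  -0.315   0.0446] yaw 4.52 F [ 0.4  0.1 -0.7] open 0.067 t 6.2 err [-0.0009  0.0004  0.0004]
[-0.0014 -0.0014 -0.0028] [-0.0029  0.0006  0.002 ]
```

View pics/w4.png

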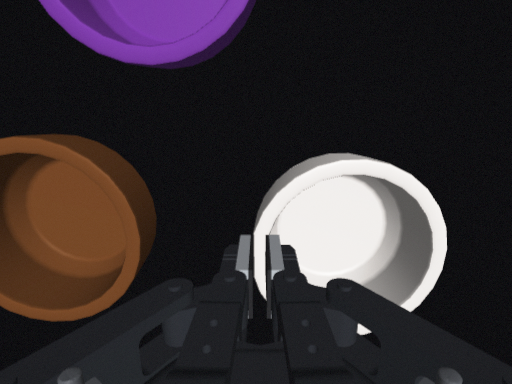

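Emit:
{"op": "arm_command", "data": {"steps": [{"hand": 0,"travel": [0,-0.06,0],"rotation": [0,0,0]},{"hand": 0,"travel": [0,-0.12,0],"rotation": [0,0,0]},{"hand": 0,"travel": [0,-0.15,0],"rotation": [0,0,0]},{"hand": 0,"travel": [0,-0.12,0],"rotation": [0,0,0]},{"hand": 0,"travel": [0,0,0],"rotation": [0,0,0]},{"hand": 0,"travel": [0,0,0],"rotation": [0,0,0]}]}}

```text
time: 6.95
eef_pos: [0.437, -0.3122, 0.1818]
tcp_rot: [0.52, -0.483, 0.476, -0.519]
contact_force: [0.1, 0.3, -3.5]
opening: 0.066
```

```bash
python3 snap.py w5; python3 - <<'E'
from h import *
rows([.530,.018,.19],4.5,7)
p,d,W,T=wcloud("pics/w5.npz");z=np.load("pics/w5.npz");Tt=z["T"]
hsv=cv2.cvtColor(p,cv2.COLOR_BGR2HSV)
L=(W-Tt[:3,3])@Tt[:3,:3]
m=(hsv[...,1]<45)&(hsv[...,2]>140)&(d>0)&(L[...,2]>0)&(abs(L[...,0])<.06)&(L[...,2]<.11)&(L[...,1]>-.01)&(L[...,1]<.05)
w=L[m];print(len(w),np.percentile(w[:,1],[1,5,20,50]).round(4))
# rim = smallest tool-y
for lo,hi in[(-.004,.004)]:
    y0=np.percentile(w[:,1],3)
    t=w[(w[:,1]<y0+.006)];k=np.hypot(t[:,0],t[:,2]-.046)>.035;t=t[k]
    print(y0,len(t),circ(t[:,[0,2]]))
    A=np.c_[t[:,0],t[:,2],np.ones(len(t))];print("rim plane slope deg",np.degrees(np.linalg.lstsq(A,t[:,1],rcond=None)[0][:2]))
E
```

```text
pose [ 0.437  -0.3122  0.1818] dq 0.014
now [ 0.4373 -0.3124  0.1819] yaw 4.57 F [ 0.7 -0.1 -3.3] open 0.065 t 7.0 err [0.0927 0.3304 0.0081]
[-0.1534 -0.0034  0.0565] [ 0.002   0.0003 -0.0015]
[-0.1534 -0.0035  0.0565] [ 0.002   0.0003 -0.0015]
[-0.1534 -0.0035  0.0565] [ 0.002   0.0003 -0.0015]
[-0.1534 -0.0036  0.0564] [ 0.002   0.0003 -0.0015]
[-0.1534 -0.0036  0.0564] [ 0.002   0.0003 -0.0015]
[-0.1534 -0.0037  0.0564] [ 0.002   0.0003 -0.0015]
[-0.1534 -0.0038  0.0564] [ 0.002   0.0003 -0.0015]
15296 [-0.0044 -0.0032  0.0023  0.0374]
-0.0037265206036360718 3049 (array([-8.65807658e-05,  4.39860917e-02]), np.float64(0.04450032475767238))
rim plane slope deg [-0.6631435   4.66285693]
```

View pics/w5.png

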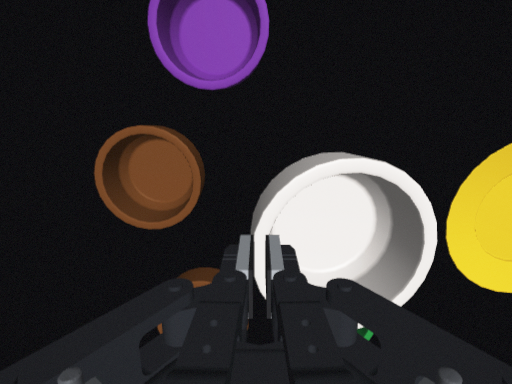

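```bash
cat > rim.py <<'E'
from h import *
import sys
def rim(f):
    p,d,W,T=wcloud(f"pics/{f}.npz");Tt=np.load(f"pics/{f}.npz")["T"]
    hsv=cv2.cvtColor(p,cv2.COLOR_BGR2HSV);L=(W-Tt[:3,3])@Tt[:3,:3]
    m=(hsv[...,1]<45)&(hsv[...,2]>140)&(d>0)&(abs(L[...,0])<.06)&(L[...,2]>-.01)&(L[...,2]<.11)
    w=L[m];th=np.arctan2(w[:,0],w[:,2]-.046);t=[]
    for a in np.arange(-np.pi,np.pi,.15):
        k=abs(th-a)<.075
        if k.sum()>30:
            ww=w[k];y=np.percentile(ww[:,1],4);t.append(np.median(ww[ww[:,1]<y+.003],0))
    t=np.array(t);A=np.c_[t[:,0],t[:,2],np.ones(len(t))];x=np.linalg.lstsq(A,t[:,1],rcond=None)[0]
    print(f,len(t),circ(t[:,[0,2]]),"slope",np.degrees(x[:2]).round(2),"y at centre",(x[1]*.046+x[2]).round(4),"res",np.std(A@x-t[:,1]).round(4))
for f in sys.argv[1:]: rim(f)
E
python3 rim.py w4 w5
```

```text
w4 42 (array([-0.00315542,  0.04584951]), np.float64(0.042464845315391284)) slope [19.13  0.23] y at centre 0.0041 res 0.0153
w5 42 (array([-0.00191471,  0.04499684]), np.float64(0.043330453439754585)) slope [16.27  6.33] y at centre 0.0063 res 0.0146
```

```bash
sed -i 's/    t=np.array(t);A=/    t=np.array(t);t=t[(abs(np.hypot(t[:,0],t[:,2]-.046)-.046)<.006)\&(t[:,1]<.012)\&(t[:,1]>-.012)\&(np.hypot(t[:,0],t[:,2])>.015)];A=/' rim.py; python3 rim.py w4 w5
```

```text
w4 26 (array([0.00134104, 0.04428825]), np.float64(0.045815167199537245)) slope [0.03 0.06] y at centre -0.004 res 0.0
w5 28 (array([0.00151014, 0.04384718]), np.float64(0.045856804990666654)) slope [0.26 5.24] y at centre 0.0003 res 0.0003
```

```bash
python3 -c "
from h import *
rows([.47,-.08,.22],4.5,5)"
```

```text
now [ 0.4373 -0.3124  0.1819] yaw 4.57 F [ 0.7 -0.1 -3.3] open 0.065 t 7.0 err [0.0327 0.2324 0.0381]
[-0.1529 -0.0248  0.0339] [ 0.0028  0.0004 -0.0022]
[-0.1529 -0.0249  0.0339] [ 0.0028  0.0004 -0.0022]
[-0.1528 -0.025   0.0339] [ 0.0028  0.0004 -0.0022]
[-0.1528 -0.0251  0.0339] [ 0.0028  0.0004 -0.0022]
[-0.1528 -0.0253  0.0339] [ 0.0028  0.0004 -0.0022]
```

Emit:
{"op": "arm_command", "data": {"grip_force": 70, "steps": [{"hand": 0,"travel": [-0.05,-0.025,0.01],"rotation": [0.03,0,0]},{"hand": 0,"travel": [-0.11,-0.025,0.025],"rotation": [0.035,0,0]},{"hand": 0,"travel": [-0.13,-0.025,0.03],"rotation": [0.035,0,0]},{"hand": 0,"travel": [-0.14,-0.025,0.035],"rotation": [0.035,0,0]},{"hand": 0,"travel": [-0.14,-0.02,0.03],"rotation": [0.03,0,0]},{"hand": 0,"travel": [-0.12,-0.01,0.025],"rotation": [0,0,0]},{"hand": 0,"travel": [-0.06,0,0.01],"rotation": [0,0,0]},{"hand": 0,"travel": [0,0,0],"rotation": [0,0,0]},{"hand": 0,"travel": [0,0,0],"rotation": [0,0,0]}]}}

```text
time: 8.12
eef_pos: [0.4611, -0.0685, 0.2161]
tcp_rot: [-0.496, 0.47, -0.489, 0.543]
contact_force: [0.3, -0.4, -2.2]
opening: 0.047
```

```bash
python3 snap.py w6; python3 rim.py w6; python3 -c "
from h import *
rows([.47,-.07,.22],4.5,1)
print(tool(ctrl.get_state()).round(4))"
```

```text
pose [ 0.4611 -0.0685  0.2161] dq 0.013
w6 27 (array([0.00141276, 0.04391795]), np.float64(0.04583937992031572)) slope [-0.06  5.97] y at centre 0.001 res 0.0001
now [ 0.461  -0.0686  0.216 ] yaw 4.51 F [-0.6  0.3 -3.2] open 0.046 t 8.18 err [ 0.009  -0.0014  0.004 ]
[ 0.0067 -0.0115  0.0304] [-0.1261  0.0019 -0.0491]
[[ 0.0803  0.0637  0.9947  0.461 ]
 [-0.9964  0.0308  0.0784 -0.0686]
 [-0.0257 -0.9975  0.066   0.216 ]
 [ 0.      0.      0.      1.    ]]
```

View pics/w6.png

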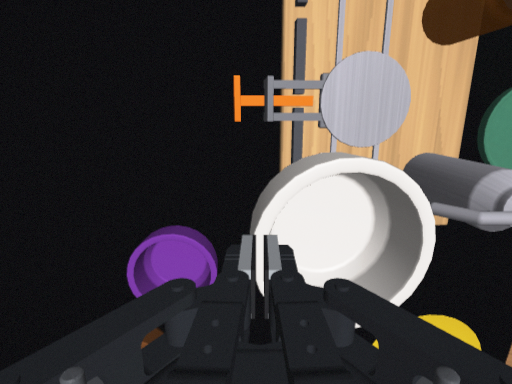

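```bash
cat > pan.py <<'E'
from h import *
import sys
from scipy.optimize import least_squares
def ana(f):
    p,d,W,T=wcloud(f"pics/{f}.npz");hsv=cv2.cvtColor(p,cv2.COLOR_BGR2HSV)
    P=ctrl.camera_params("wrist")
    h=np.hypot(W[...,0]-.575,W[...,1]-.02)
    m=(hsv[...,1]<60)&(hsv[...,2]>110)&(abs(W[...,2]-.036)<.007)&(h<.07)
    m=cv2.morphologyEx(m.astype(np.uint8),cv2.MORPH_OPEN,cv2.getStructuringElement(cv2.MORPH_ELLIPSE,(21,21)))
    uv=max(cv2.findContours(m,0,1)[0],key=len)[:,0].astype(float)
    c=np.c_[(uv[:,0]-P["cx"])/P["fx"],(uv[:,1]-P["cy"])/P["fy"],np.ones(len(uv))]@T[:3,:3].T
    q=(T[:3,3]+c*((.036-T[2,3])/c[:,2])[:,None])[:,:2]
    o=least_squares(lambda x:np.hypot(q[:,0]-x[0],q[:,1]-x[1])-.0475,[.575,.02],loss="soft_l1",f_scale=.001).x
    print(f,"pan",o.round(4),circ(q),m.sum(),"z",np.median(W[...,2][m>0]).round(4))
    t=(W[...,2]>.064)&(W[...,2]<.078)&(W[...,0]<.52)&(W[...,0]>.4)&(abs(W[...,1]-o[1])<.06)
    for n,x in(("orange",t&(hsv[...,1]>150)),("grey",t&(hsv[...,1]<100))):
        w=W[x]
        if len(w)<20: continue
        a=(np.percentile(w,3,axis=0)+np.percentile(w,97,axis=0))/2;dd=o-a[:2]
        print(n,len(w),a.round(4),"yaw",np.degrees(np.arctan2(dd[1],dd[0])).round(2),"dist",np.hypot(*dd).round(4))
    s=W[(abs(W[...,2]-.18)<.008)&(hsv[...,2]<120)&(W[...,0]>.6)]
    if len(s)>100:
        a=(s.min(0)+s.max(0))/2;dd=a[:2]-o;print("push",len(s),a,np.ptp(s,axis=0),"yaw",np.degrees(np.arctan2(dd[1],dd[0]))+44.0)
for f in sys.argv[1:]: ana(f)
E
python3 pan.py w1 w6
```

```text
w1 pan [0.5772 0.0216] (array([0.58020251, 0.02320002]), np.float64(0.04329658583361688)) 3756 z 0.0369
orange 216 [0.4446 0.0113 0.0687] yaw 4.45 dist 0.133
grey 207 [0.4744 0.0135 0.0685] yaw 4.54 dist 0.1031
push 366 [ 0.67028008 -0.05530571  0.17734094] [0.04218299 0.04093688 0.01053252] yaw 4.423882303732178
w6 pan [0.5758 0.0224] (array([0.57385629, 0.02364872]), np.float64(0.03638273420857461)) 4828 z 0.0368
orange 312 [0.444  0.011  0.0705] yaw 4.92 dist 0.1323
grey 311 [0.4738 0.0134 0.0707] yaw 5.02 dist 0.1023
```

Emit:
{"op": "arm_command", "data": {"steps": [{"hand": 0,"travel": [-0.08,0.02,0.01],"rotation": [0.037,-0.001,-0.025]},{"hand": 0,"travel": [-0.12,0.03,0.02],"rotation": [0.037,-0.001,-0.025]},{"hand": 0,"travel": [-0.09,0.04,0.07],"rotation": [0,0,0]},{"hand": 0,"travel": [0,0.04,0.11],"rotation": [0,0,0]},{"hand": 0,"travel": [0,0.03,0.04],"rotation": [0,0,0]},{"hand": 0,"travel": [0,0,0],"rotation": [0,0,0]},{"hand": 0,"travel": [0,0,0],"rotation": [0,0,0]}]}}

```text
time: 9.05
eef_pos: [0.5347, 0.0206, 0.1741]
tcp_rot: [-0.49, 0.457, -0.507, 0.542]
contact_force: [-1.0, -0.6, -3.1]
opening: 0.044
```

```bash
python3 snap.py w7; python3 rim.py w7; python3 -c "
from h import *
rows([.532,.02,.12],4.5,2)
print(tool(ctrl.get_state()).round(4))"
```

```text
pose [0.5347 0.0206 0.1741] dq 0.009
w7 27 (array([0.00152654, 0.043891  ]), np.float64(0.045907304054436465)) slope [-0.01  6.09] y at centre 0.0011 res 0.0002
now [0.5346 0.0207 0.1741] yaw 3.88 F [-0.6  0.2 -3.2] open 0.044 t 9.1 err [-0.0026 -0.0007 -0.0541]
[ 0.0007  0.0893 -0.0135] [-0.0973 -0.0104  0.0012]
[ 0.0007  0.0899 -0.0089] [-0.0973 -0.0104  0.0012]
[[ 6.760e-02  1.015e-01  9.925e-01  5.346e-01]
 [-9.977e-01  6.200e-03  6.730e-02  2.070e-02]
 [ 7.000e-04 -9.948e-01  1.017e-01  1.741e-01]
 [ 0.000e+00  0.000e+00  0.000e+00  1.000e+00]]
```

View pics/w7.png

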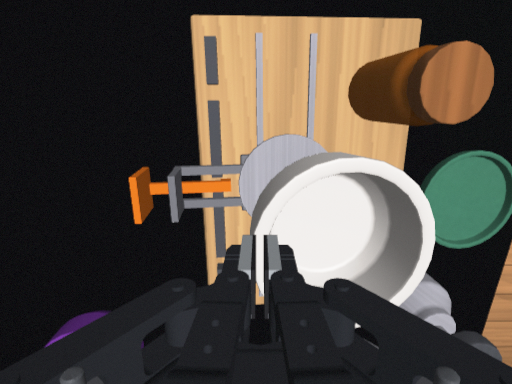

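```bash
cat >> h.py <<'E'
def go(target,n=1):
    s=ctrl.get_state();T=tool(s);e=np.asarray(target)-T[:3,3]
    print("now",T[:3,3].round(4),"err",e.round(4),"F",s["contact_force"].round(1),"open",round(s["opening"],3),"t",round(s["time"],2),"z",T[2].round(3),"units/row",(T[:3,:3].T@e/.3/n).round(4))
E
python3 -c "
from h import *
go([.5322,.0205,.092],3)"
```

```text
now [0.5346 0.0207 0.1741] err [-0.0024 -0.0002 -0.0821] F [-0.6  0.2 -3.2] open 0.044 t 9.1 z [ 0.001 -0.995  0.102  0.174] units/row [-0.0001  0.0905 -0.0119]
```

Emit:
{"op": "arm_command", "data": {"steps": [{"hand": 0,"travel": [0,0.09,-0.012],"rotation": [0,0,0]},{"hand": 0,"travel": [0,0.09,-0.012],"rotation": [0,0,0]},{"hand": 0,"travel": [0,0.06,-0.008],"rotation": [0,0,0]},{"hand": 0,"travel": [0,0.02,-0.003],"rotation": [0,0,0]},{"hand": 0,"travel": [0,0,0],"rotation": [0,0,0]}]}}

```text
time: 9.72
eef_pos: [0.5324, 0.0184, 0.0975]
tcp_rot: [-0.488, 0.456, -0.51, 0.542]
contact_force: [-0.9, -0.1, -3.0]
opening: 0.044
```

```bash
python3 snap.py w8; python3 rim.py w8; python3 -c "
from h import *
go([.5322,.0205,.0815],1)"
```

```text
pose [0.5324 0.0184 0.0975] dq 0.011
w8 26 (array([0.00103047, 0.04407593]), np.float64(0.045552344664527636)) slope [-0.02  6.4 ] y at centre 0.0013 res 0.0001
now [0.5327 0.0184 0.0979] err [-0.0005  0.0021 -0.0164] F [-0.1  0.2 -3. ] open 0.048 t 9.78 z [ 0.002 -0.994  0.109  0.098] units/row [-0.0072  0.0542 -0.0071]
```

View pics/w8.png

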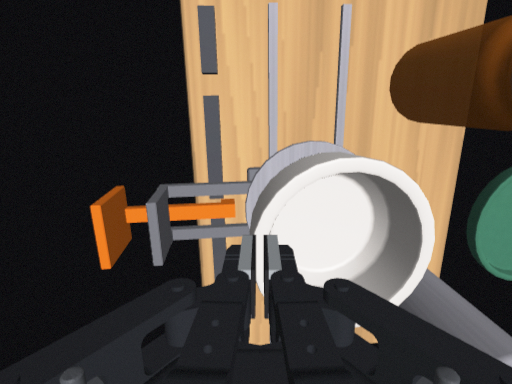

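Emit:
{"op": "arm_command", "data": {"steps": [{"hand": 0,"travel": [-0.005,0.03,-0.005],"rotation": [0,0,0]},{"hand": 0,"travel": [-0.002,0.018,-0.002],"rotation": [0,0,0]},{"hand": 0,"travel": [0,0.004,0],"rotation": [0,0,0]},{"hand": 0,"travel": [0,0,0],"rotation": [0,0,0]}]}}

```text
time: 10.28
eef_pos: [0.5336, 0.0204, 0.0833]
tcp_rot: [-0.487, 0.455, -0.511, 0.543]
contact_force: [0.1, 0.2, -3.2]
opening: 0.043
```

```bash
python3 -c "
from h import *
go([.5322,.0205,.0815],1)"
```

```text
now [0.5336 0.0204 0.0833] err [-0.0014  0.0001 -0.0018] F [ 0.1  0.2 -3.2] open 0.043 t 10.28 z [ 0.003 -0.994  0.113  0.083] units/row [-0.0006  0.0055 -0.0053]
```

Emit:
{"op": "arm_command", "data": {"steps": [{"hand": 0,"travel": [0,0.008,-0.005],"rotation": [0,0,0]},{"hand": 0,"travel": [0,0.004,0],"rotation": [0,0,0]},{"hand": 0,"travel": [0,0,0],"rotation": [0,0,0]}]}}

```text
time: 10.65
eef_pos: [0.5332, 0.0201, 0.0808]
tcp_rot: [-0.487, 0.454, -0.511, 0.544]
contact_force: [-0.7, -0.1, -3.3]
opening: 0.042
```

```bash
python3 -c "
from h import *
go([.5322,.0205,.0800],1)"; python3 snap.py w9; python3 rim.py w9
```

```text
now [0.5332 0.0201 0.0808] err [-0.001   0.0004 -0.0008] F [-0.7 -0.1 -3.3] open 0.042 t 10.65 z [ 0.004 -0.994  0.114  0.081] units/row [-0.0014  0.0023 -0.0034]
pose [0.5332 0.0201 0.0808] dq 0.005
w9 26 (array([0.00097323, 0.04406751]), np.float64(0.04555203566582341)) slope [0.17 6.42] y at centre 0.0013 res 0.0001
```

Emit:
{"op": "arm_command", "data": {"steps": [{"hand": 0,"travel": [-0.001,0.006,-0.004],"rotation": [0,0,0]},{"hand": 0,"travel": [0,0.002,0],"rotation": [0,0,0]},{"hand": 0,"travel": [0,0,0],"rotation": [0,0,0]}]}}

```text
time: 11.08
eef_pos: [0.5334, 0.02, 0.0807]
tcp_rot: [-0.487, 0.453, -0.512, 0.544]
contact_force: [-1.1, 0.1, -0.8]
opening: 0.042
```

```bash
python3 -c "
from h import *
go([.5322,.0205,.0790],1)"
```

```text
now [0.5334 0.02   0.0807] err [-0.0012  0.0005 -0.0017] F [-1.1  0.1 -0.8] open 0.042 t 11.07 z [ 0.005 -0.993  0.115  0.081] units/row [-0.002   0.0052 -0.0044]
```

Emit:
{"op": "arm_command", "data": {"grip_force": 30, "steps": [{"hand": 0.15,"travel": [0,0,0],"rotation": [0,0,0]},{"hand": 0.35,"travel": [0,0,0],"rotation": [0,0,0]},{"hand": 0.35,"travel": [0,0,0],"rotation": [0,0,0]}]}}

```text
time: 11.45
eef_pos: [0.5351, 0.0199, 0.0812]
tcp_rot: [-0.485, 0.452, -0.513, 0.545]
contact_force: [-0.2, -0.0, 0.3]
opening: 0.349
```

```bash
python3 -c "
from h import *
go([.5334,.02,.18],3)"; python3 snap.py w10; python3 rim.py w10
```

```text
now [0.5351 0.0199 0.0812] err [-0.0017  0.0001  0.0988] F [-0.2 -0.   0.3] open 0.349 t 11.45 z [ 0.005 -0.993  0.121  0.081] units/row [ 0.0003 -0.1092  0.0114]
pose [0.5351 0.0199 0.0812] dq 0.008
w10 29 (array([0.00096372, 0.04237416]), np.float64(0.04555650875309065)) slope [0.39 7.02] y at centre 0.0022 res 0.0003
```

View pics/w10.png

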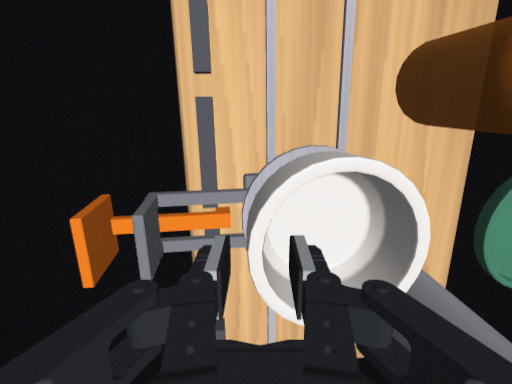

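Emit:
{"op": "arm_command", "data": {"steps": [{"hand": 0.35,"travel": [0,-0.05,0.004],"rotation": [0,0,0]},{"hand": 0.35,"travel": [0,-0.1,0.01],"rotation": [0,0,0]},{"hand": 0.35,"travel": [0,-0.15,0.015],"rotation": [0,0,0]},{"hand": 0.6,"travel": [0,-0.15,-0.02],"rotation": [-0.06,0,0]},{"hand": 0.75,"travel": [0,-0.1,-0.1],"rotation": [-0.06,0,0]},{"hand": 0.75,"travel": [0.0,-0.05,-0.1],"rotation": [-0.06,0,0]},{"hand": 0.75,"travel": [0,0,0],"rotation": [0,0,0]},{"hand": 0.75,"travel": [0,0,0],"rotation": [0,0,0]}]}}

```text
time: 12.5
eef_pos: [0.4578, 0.0156, 0.2696]
tcp_rot: [-0.509, 0.473, -0.494, 0.523]
contact_force: [0.3, -0.1, -0.6]
opening: 0.75
```

```bash
python3 snap.py w11; python3 - <<'E'
from h import *
from fit import white
white("pics/w11.npz",z=.084)
rows([.466,.013,.16],4.5,2)
E
python3 pan.py w11
```

```text
pose [0.4578 0.0156 0.2696] dq 0.016
blob [346.04770912 161.12873056] 9516
cloud 2094 [0.5771 0.0215] 0.0454 fixr [0.5768 0.0216] z 0.0845 outline [0.5554 0.0383] 0.073
now [0.4579 0.0156 0.2695] yaw 3.71 F [ 0.3 -0.5  1.7] open 0.748 t 12.55 err [ 0.0081 -0.0026 -0.1095]
[0.0038 0.1829 0.0069] [-0.033  -0.0132  0.0077]
[0.0046 0.1828 0.0101] [-0.033  -0.0132  0.0077]Traceback (most recent call last):
  File "pan.py", line 24, in <module>
    for f in sys.argv[1:]: ana(f)
                           ~~~^^^
  File "pan.py", line 10, in ana
    uv=max(cv2.findContours(m,0,1)[0],key=len)[:,0].astype(float)
       ~~~^^^^^^^^^^^^^^^^^^^^^^^^^^^^^^^^^^^^
ValueError: max() iterable argument is empty
```

View pics/w11.png

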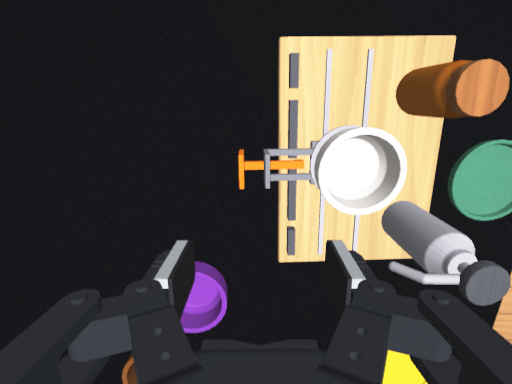

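```bash
cat > tabs.py <<'E'
from h import *
import sys
for f in sys.argv[1:]:
    p,d,W,T=wcloud(f"pics/{f}.npz");hsv=cv2.cvtColor(p,cv2.COLOR_BGR2HSV)
    t=(W[...,2]>.064)&(W[...,2]<.078)&(W[...,0]<.5)&(W[...,0]>.4)&(W[...,1]<.06)&(W[...,1]>-.13)
    g=[]
    for n,x in(("orange",t&(hsv[...,1]>150)),("grey",t&(hsv[...,1]<100))):
        w=W[x];a=(np.percentile(w,2,axis=0)+np.percentile(w,98,axis=0))/2;g.append(a)
        r=np.polyfit(w[:,1],w[:,0],1)
        print(f,n,len(w),a.round(4),"min",w.min(0).round(4),"max",w.max(0).round(4),"tab yaw",np.degrees(np.arctan(-r[0])).round(2))
E
python3 tabs.py w1 w6 w7 w11
```

```text
w1 orange 216 [0.4446 0.0113 0.0685] min [ 0.4402 -0.0083  0.0641] max [0.4487 0.0305 0.0731] tab yaw 4.16
w1 grey 207 [0.4743 0.013  0.0685] min [ 0.4696 -0.0065  0.0641] max [0.4785 0.0332 0.0733] tab yaw 4.24
w6 orange 312 [0.444  0.0111 0.0705] min [ 0.4401 -0.0085  0.0683] max [0.4479 0.0305 0.0728] tab yaw 3.77
w6 grey 311 [0.4738 0.0134 0.0707] min [ 0.4695 -0.0063  0.0685] max [0.4783 0.033  0.0726] tab yaw 4.78
w7 orange 465 [0.4443 0.0117 0.0684] min [ 0.4398 -0.0088  0.064 ] max [0.4486 0.0316 0.0725] tab yaw 4.47
w7 grey 408 [0.4741 0.014  0.0685] min [ 0.4694 -0.0065  0.064 ] max [0.4783 0.0336 0.0725] tab yaw 4.31
w11 orange 190 [0.444  0.0115 0.0688] min [ 0.4395 -0.0089  0.064 ] max [0.4483 0.031  0.0724] tab yaw 4.42
w11 grey 182 [0.474  0.0138 0.0702] min [ 0.4698 -0.0063  0.0659] max [0.4783 0.0334 0.0739] tab yaw 4.93
```

Emit:
{"op": "arm_command", "data": {"steps": [{"hand": 0.75,"travel": [0.003,0.15,0.008],"rotation": [-0.033,-0.013,0.008]},{"hand": 0.75,"travel": [0.004,0.15,0.01],"rotation": [-0.033,-0.013,0.008]},{"hand": 0.75,"travel": [0.002,0.12,0.01],"rotation": [0,0,0]},{"hand": 0.75,"travel": [0,0.05,0],"rotation": [0,0,0]},{"hand": 0.75,"travel": [0,0,0],"rotation": [0,0,0]}]}}

```text
time: 13.18
eef_pos: [0.4708, 0.0133, 0.123]
tcp_rot: [0.52, -0.481, 0.479, -0.519]
contact_force: [-0.4, -0.4, 0.4]
opening: 0.751
```

```bash
python3 snap.py w12;python3 tabs.py w12; python3 -c "
from h import *
rows([.4664,.0132,.11],4.5,1)"
```

```text
pose [0.4708 0.0133 0.123 ] dq 0.016
w12 orange 555 [0.4442 0.0118 0.0685] min [ 0.4395 -0.0085  0.0641] max [0.4483 0.0316 0.0726] tab yaw 4.36
w12 grey 498 [0.4737 0.0142 0.0699] min [ 0.4694 -0.0058  0.0646] max [0.478  0.0339 0.0732] tab yaw 4.29
now [0.4714 0.0132 0.1238] yaw 4.53 F [-0.2 -0.9  0.4] open 0.75 t 13.22 err [-0.005  -0.     -0.0138]
[-0.0012  0.0462 -0.0165] [ 0.0013  0.0009 -0.002 ]
```

View pics/w12.png

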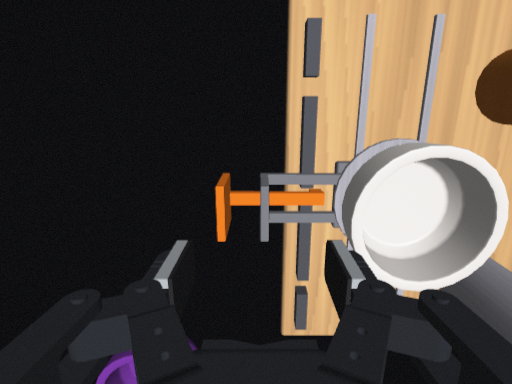

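Emit:
{"op": "arm_command", "data": {"steps": [{"hand": 0.75,"travel": [-0.001,0.035,-0.017],"rotation": [0,0,0]},{"hand": 0.75,"travel": [0,0.06,-0.003],"rotation": [0,0,0]},{"hand": 0.75,"travel": [0,0.05,0],"rotation": [0,0,0]},{"hand": 0.75,"travel": [0,0,0],"rotation": [0,0,0]}]}}

```text
time: 13.72
eef_pos: [0.468, 0.0126, 0.0829]
tcp_rot: [-0.518, 0.477, -0.482, 0.521]
contact_force: [-0.5, 0.7, 0.3]
opening: 0.753
```

```bash
python3 -c "
from h import *
rows([.4663,.0134,.063],4.5,1)"
```

```text
now [0.468  0.0126 0.0829] yaw 4.54 F [-0.5  0.7  0.3] open 0.753 t 13.72 err [-0.0017  0.0008 -0.0199]
[-0.0034  0.0664 -0.0061] [-0.0158  0.0015  0.0027]
```

Emit:
{"op": "arm_command", "data": {"steps": [{"hand": 0.75,"travel": [-0.003,0.045,-0.007],"rotation": [-0.015,0.001,0.002]},{"hand": 0.75,"travel": [0,0.02,0],"rotation": [0,0,0]},{"hand": 0.75,"travel": [0,0,0],"rotation": [0,0,0]},{"hand": 0.75,"travel": [0,0,0],"rotation": [0,0,0]}]}}

```text
time: 14.22
eef_pos: [0.4669, 0.0131, 0.0633]
tcp_rot: [-0.519, 0.479, -0.481, 0.52]
contact_force: [0.2, 0.2, -0.1]
opening: 0.752
```

```bash
python3 -c "
from h import *
rows([.4663,.0134,.063],4.5,1)"; python3 snap.py w13; python3 tabs.py w13
```

```text
now [0.4669 0.0131 0.0633] yaw 4.51 F [ 0.2  0.2 -0.1] open 0.752 t 14.22 err [-0.0006  0.0003 -0.0003]
[-0.001   0.0011 -0.002 ] [-0.0042  0.0004  0.0018]
pose [0.4669 0.0131 0.0633] dq 0.003
w13 orange 1035 [0.4441 0.0121 0.0684] min [ 0.4397 -0.0089  0.064 ] max [0.4483 0.0318 0.0725] tab yaw 4.38
w13 grey 1198 [0.4662 0.0145 0.0721] min [ 0.4273 -0.0064  0.064 ] max [0.4998 0.0342 0.078 ] tab yaw -1.94
```

View pics/w13.png

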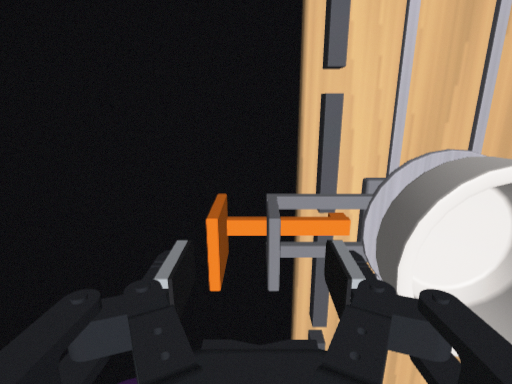

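Emit:
{"op": "arm_command", "data": {"grip_force": 35, "steps": [{"hand": 0,"travel": [0,0,0],"rotation": [0,0,0]},{"hand": 0,"travel": [0,0,0],"rotation": [0,0,0]},{"hand": 0,"travel": [0,0,0],"rotation": [0,0,0]},{"hand": 0,"travel": [0,0,0],"rotation": [0,0,0]},{"hand": 0,"travel": [0,0,0],"rotation": [0,0,0]}]}}

```text
time: 14.9
eef_pos: [0.4665, 0.0132, 0.0641]
tcp_rot: [0.52, -0.479, 0.48, -0.519]
contact_force: [1.2, 0.9, -0.5]
opening: 0.222
```

```bash
python3 -c "
from h import *
rows([.4663,.0134,.063],4.5,1)"; python3 snap.py w14
```

```text
now [0.4665 0.0132 0.0641] yaw 4.54 F [ 1.2  0.9 -0.5] open 0.222 t 14.9 err [-0.0002  0.0002 -0.0011]
[-0.0008  0.0036 -0.0005] [-0.0006  0.0014  0.0017]
pose [0.4665 0.0132 0.0641] dq 0.002
```

View pics/w14.png

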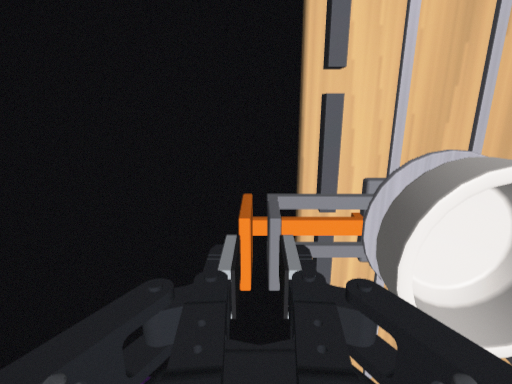

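Emit:
{"op": "arm_command", "data": {"steps": [{"hand": 0,"travel": [0.02,0,0],"rotation": [0,0,0]},{"hand": 0,"travel": [0.03,0,0],"rotation": [0,0,0]},{"hand": 0,"travel": [0.04,0,0],"rotation": [0,0,0]},{"hand": 0,"travel": [0.04,0,0],"rotation": [0,0,0]},{"hand": 0,"travel": [0,0,0],"rotation": [0,0,0]}]}}

```text
time: 15.58
eef_pos: [0.4698, -0.0288, 0.0641]
tcp_rot: [0.519, -0.48, 0.48, -0.519]
contact_force: [1.6, -0.7, -1.1]
opening: 0.225
```

```bash
python3 -c "
from h import *
rows([.4732,-.0715,.063],4.5,4)"
```

```text
now [ 0.4698 -0.0288  0.0641] yaw 4.51 F [ 1.6 -0.7 -1.1] open 0.225 t 15.57 err [ 0.0034 -0.0427 -0.0011]
[0.0357 0.0009 0.    ] [-0.0001  0.0001  0.0004]
[0.0357 0.0009 0.    ] [-0.0001  0.0001  0.0004]
[0.0357 0.0009 0.    ] [-0.0001  0.0001  0.0004]
[0.0357 0.0009 0.    ] [-0.0001  0.0001  0.0004]
```

Emit:
{"op": "arm_command", "data": {"steps": [{"hand": 0,"travel": [0.03,0.001,0],"rotation": [0,0,0]},{"hand": 0,"travel": [0.035,0.001,0],"rotation": [0,0,0]},{"hand": 0,"travel": [0.04,0,0],"rotation": [0,0,0]},{"hand": 0,"travel": [0.02,0,0],"rotation": [0,0,0]},{"hand": 0,"travel": [0,0,0],"rotation": [0,0,0]},{"hand": 0,"travel": [0,0,0],"rotation": [0,0,0]}]}}

```text
time: 16.32
eef_pos: [0.473, -0.0691, 0.0641]
tcp_rot: [0.519, -0.48, 0.48, -0.519]
contact_force: [0.7, 1.4, 1.0]
opening: 0.223
```

```bash
python3 -c "
from h import *
rows([.4732,-.0715,.063],4.5,1)"
```

```text
now [ 0.473  -0.0691  0.0641] yaw 4.48 F [0.7 1.4 1. ] open 0.223 t 16.32 err [ 0.0002 -0.0024 -0.0011]
[0.008  0.0035 0.0002] [ 0.0003 -0.0005  0.0011]
```

Emit:
{"op": "arm_command", "data": {"steps": [{"hand": 0,"travel": [0.009,0.002,0],"rotation": [0,0,0]},{"hand": 0,"travel": [0,0,0],"rotation": [0,0,0]},{"hand": 0,"travel": [0,0,0],"rotation": [0,0,0]}]}}

```text
time: 16.7
eef_pos: [0.4732, -0.072, 0.0641]
tcp_rot: [0.52, -0.479, 0.48, -0.519]
contact_force: [0.3, 0.1, 1.5]
opening: 0.224
```

```bash
python3 -c "
from h import *
rows([.4732,-.0715,.063],4.5,1)"; python3 snap.py w15
```

```text
now [ 0.4732 -0.072   0.0641] yaw 4.57 F [0.3 0.1 1.5] open 0.224 t 16.7 err [ 0.      0.0005 -0.0011]
[-0.0017  0.0035  0.0002] [0.0011 0.0025 0.0035]
pose [ 0.4732 -0.072   0.0641] dq 0.002
```

View pics/w15.png

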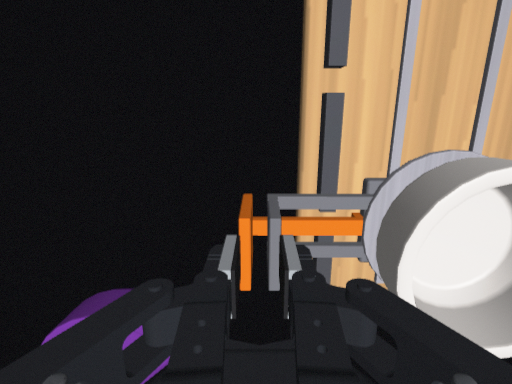

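Emit:
{"op": "arm_command", "data": {"steps": [{"hand": 0.75,"travel": [0,0,0],"rotation": [0,0,0]},{"hand": 0.75,"travel": [0,0,0],"rotation": [0,0,0]},{"hand": 0.75,"travel": [0,0,0],"rotation": [0,0,0]}]}}

```text
time: 17.12
eef_pos: [0.4697, -0.0713, 0.0617]
tcp_rot: [0.522, -0.481, 0.477, -0.518]
contact_force: [0.0, 0.3, 0.1]
opening: 0.751
```

```bash
python3 -c "
from h import *
rows([.4732,-.0715,.063],4.5,1)"; python3 snap.py w16; python3 tabs.py w16
```

```text
now [ 0.4697 -0.0713  0.0617] yaw 4.63 F [0.  0.3 0.1] open 0.751 t 17.12 err [ 0.0035 -0.0002  0.0013]
[ 0.0018 -0.0046  0.0117] [ 0.0166  0.0045 -0.0003]
pose [ 0.4697 -0.0713  0.0617] dq 0.008
w16 orange 1038 [ 0.4507 -0.0726  0.0683] min [ 0.4463 -0.0938  0.064 ] max [ 0.4551 -0.053   0.0727] tab yaw 4.34
w16 grey 1170 [ 0.4586 -0.0704  0.0718] min [ 0.4259 -0.0915  0.0645] max [ 0.4847 -0.0506  0.078 ] tab yaw -0.51
```

View pics/w16.png

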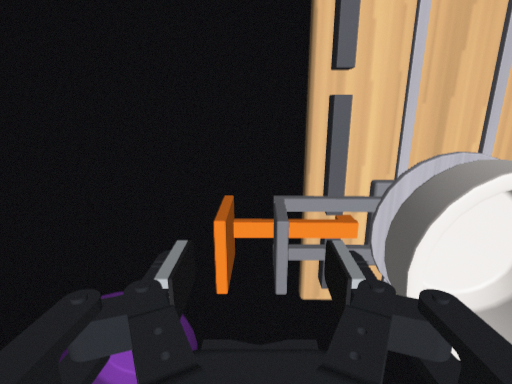

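Emit:
{"op": "arm_command", "data": {"steps": [{"hand": 0.75,"travel": [0.002,-0.05,0.01],"rotation": [0.015,0.004,0]},{"hand": 0.75,"travel": [0,-0.13,0],"rotation": [0,0,0]},{"hand": 0.5,"travel": [0,-0.18,0],"rotation": [0,0,0]},{"hand": 0.2,"travel": [0,-0.19,0],"rotation": [0,0,0]},{"hand": 0.0,"travel": [-0.05,-0.12,0.08],"rotation": [0,0,0]},{"hand": 0.0,"travel": [-0.08,-0.08,0.08],"rotation": [0,0,0]},{"hand": 0.0,"travel": [0,0,0],"rotation": [0,0,0]},{"hand": 0.0,"travel": [0,0,0],"rotation": [0,0,0]}]}}

```text
time: 18.18
eef_pos: [0.5211, -0.0282, 0.3043]
tcp_rot: [-0.516, 0.475, -0.485, 0.522]
contact_force: [0.2, 1.1, -0.2]
opening: 0.004
```

```bash
python3 snap.py w17; python3 tabs.py w17; python3 - <<'E'
from h import *
from fit import white
white("pics/w17.npz",z=.084)
p,d,W,T=wcloud("pics/w17.npz");hsv=cv2.cvtColor(p,cv2.COLOR_BGR2HSV)
s=W[(abs(W[...,2]-.18)<.006)&(abs(W[...,0]-.67)<.04)&(abs(W[...,1]+.055)<.04)]
print(len(s),(s.min(0)+s.max(0))/2,np.ptp(s,axis=0),np.median(s[:,2]))
rows([.670,-.0555,.25],4.5,4)
E
```

```text
pose [ 0.5211 -0.0282  0.3043] dq 0.023
w17 orange 168 [ 0.4507 -0.0731  0.0685] min [ 0.4464 -0.0927  0.0644] max [ 0.4551 -0.0537  0.0727] tab yaw 4.73
w17 grey 155 [ 0.4808 -0.0706  0.0693] min [ 0.4768 -0.0907  0.0643] max [ 0.485  -0.0513  0.0731] tab yaw 5.07
blob [319.08072598 193.10221579] 8981
cloud 1647 [ 0.5916 -0.0606] 0.0481 fixr [ 0.585  -0.0628] z 0.0845 outline [ 0.5946 -0.0495] 0.0829
1503 [ 0.67045889 -0.05584835  0.17852314] [0.04145464 0.04198735 0.00898223] 0.18069693473836518
now [ 0.5212 -0.0283  0.3043] yaw 4.44 F [0.1 0.  0.6] open -0.002 t 18.23 err [ 0.1488 -0.0272 -0.0543]
[0.0321 0.0474 0.1211] [-0.0079 -0.0005  0.0017]
[0.0321 0.0469 0.1213] [-0.0079 -0.0005  0.0017]
[0.0322 0.0463 0.1215] [-0.0079 -0.0005  0.0017]
[0.0323 0.0458 0.1217] [-0.0079 -0.0005  0.0017]
```

View pics/w17.png

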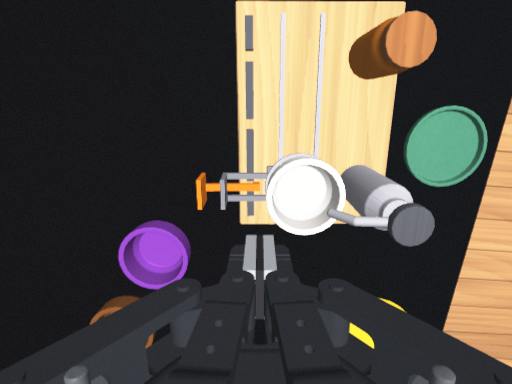

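Emit:
{"op": "arm_command", "data": {"steps": [{"hand": 0,"travel": [0.032,0.02,0.121],"rotation": [-0.008,0,0.002]},{"hand": 0,"travel": [0.032,0.03,0.121],"rotation": [-0.008,0,0.002]},{"hand": 0,"travel": [0.032,0.045,0.121],"rotation": [-0.008,0,0]},{"hand": 0,"travel": [0.032,0.06,0.12],"rotation": [-0.008,0,0]},{"hand": 0,"travel": [0,0.02,0.02],"rotation": [0,0,0]},{"hand": 0,"travel": [0,0,0],"rotation": [0,0,0]}]}}

```text
time: 18.98
eef_pos: [0.673, -0.0595, 0.2443]
tcp_rot: [0.52, -0.485, 0.478, -0.515]
contact_force: [0.6, 0.6, 0.6]
opening: -0.003
```

```bash
python3 -c "
from h import *
rows([.6703,-.0557,.215],4.5,1)"; python3 snap.py w18
```

```text
now [ 0.673  -0.0595  0.2443] yaw 4.11 F [0.6 0.6 0.6] open -0.003 t 18.98 err [-0.0027  0.0038 -0.0293]
[-0.0133  0.0979 -0.0069] [ 0.0242 -0.0129 -0.0033]
pose [ 0.673  -0.0595  0.2443] dq 0.01
```

View pics/w18.png

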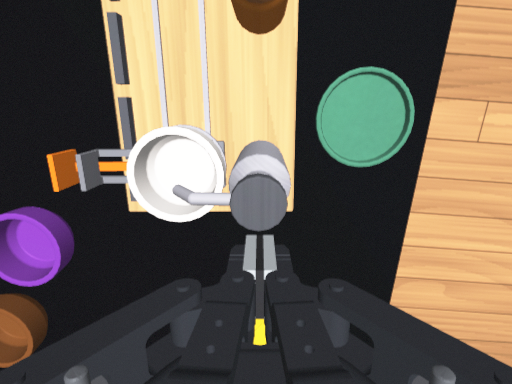

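Emit:
{"op": "arm_command", "data": {"steps": [{"hand": 0,"travel": [-0.013,0.05,-0.008],"rotation": [0.02,-0.01,-0.003]},{"hand": 0,"travel": [0,0.045,0],"rotation": [0,0,0]},{"hand": 0,"travel": [0,0,0],"rotation": [0,0,0]}]}}

```text
time: 19.4
eef_pos: [0.6683, -0.0559, 0.2184]
tcp_rot: [-0.519, 0.48, -0.481, 0.519]
contact_force: [-0.5, 0.3, 0.5]
opening: 0.002
```

```bash
python3 -c "
from h import *
rows([.6703,-.0557,.186],4.5,1)"
```

```text
now [ 0.6683 -0.0559  0.2184] yaw 4.4 F [-0.5  0.3  0.5] open 0.002 t 19.4 err [ 0.002   0.0002 -0.0324]
[-0.0002  0.1079  0.0065] [-0.0025 -0.0032  0.0025]
```

Emit:
{"op": "arm_command", "data": {"steps": [{"hand": 0,"travel": [0,0.045,0.005],"rotation": [0,0,0]},{"hand": 0,"travel": [0,0.03,0],"rotation": [0,0,0]},{"hand": 0,"travel": [0,0.02,0],"rotation": [0,0,0]},{"hand": 0,"travel": [0,0.01,0],"rotation": [0,0,0]}]}}

```text
time: 19.9
eef_pos: [0.6706, -0.0561, 0.1866]
tcp_rot: [-0.518, 0.479, -0.482, 0.519]
contact_force: [-0.1, 0.5, 0.0]
opening: 0.003
```

```bash
python3 -c "
from h import *
rows([.6703,-.0557,.186],4.5,1)"
```

```text
now [ 0.6706 -0.0561  0.1866] yaw 4.39 F [-0.1  0.5  0. ] open 0.003 t 19.9 err [-0.0003  0.0004 -0.0006]
[-0.0013  0.0021 -0.0009] [-0.0074 -0.0035  0.0041]
```

```bash
python3 snap.py w19; python3 - <<'E'
from h import *
p,d=ctrl.read_camera("scene");cv2.imwrite("pics/s19.png",cv2.resize(p[120:300,150:350],None,fx=3,fy=3,interpolation=cv2.INTER_CUBIC))
print(ctrl.get_state())
E
```

```text
pose [ 0.6706 -0.0561  0.1866] dq 0.044
{'time': 20.0, 'qpos': array([-2.33571878e-01,  3.14391297e-01,  1.62213930e+00, -9.38704578e-04,
        1.20089530e+00, -3.09943340e-01]), 'dq': array([ 2.24287623e-05, -7.89672579e-03, -8.04856155e-03,  4.20084756e-04,
        4.83446633e-03, -7.10683582e-04]), 'joint_efforts': array([-1.20104806e-02, -4.09180748e+01, -2.85638326e+01, -2.25982069e-03,
       -2.99710000e-02,  1.22523666e-06]), 'eef_pos': array([ 0.6705432 , -0.05604116,  0.1867049 ]), 'tcp_rot': array([-0.51834953,  0.47902341, -0.48189388,  0.51925777]), 'contact_force': array([-0.03695645,  0.23621252,  0.29959865]), 'wrist_torque': array([-0.02497785,  0.02298501,  0.03781317]), 'opening': -2.4588145793417673e-06}
```

View pics/w19.png

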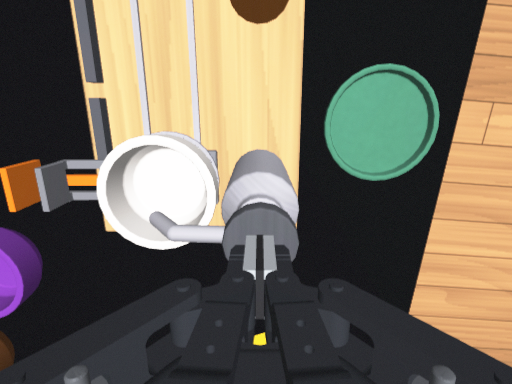

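View pics/s19.png

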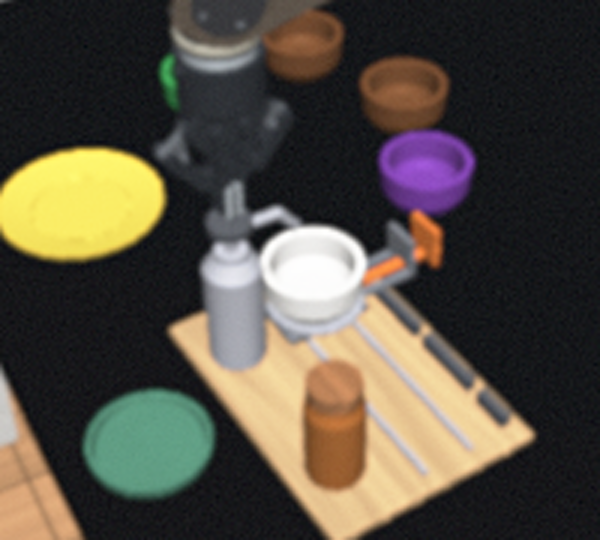

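```bash
python3 - <<'E'
from h import *
for f in("w18","w19"):
    p,d,W,T=wcloud(f"pics/{f}.npz");hsv=cv2.cvtColor(p,cv2.COLOR_BGR2HSV)
    m=(np.hypot(W[...,0]-.6703,W[...,1]+.0557)<.022)&(W[...,2]>.14)
    z=W[m][:,2];print(f,len(z),np.percentile(z,[5,25,50,75,95]).round(4))
    print(np.histogram(z,bins=np.arange(.14,.26,.006)))
E
```

```text
w18 18879 [0.1804 0.2841 0.3145 0.3293 0.3386]
(array([  43,    2,    0,    0,    7,   90, 2458,   77,    0,    0,    0,
          0,    0,    0,    0,    0,    0,    0,  105]), array([0.14 , 0.146, 0.152, 0.158, 0.164, 0.17 , 0.176, 0.182, 0.188,
       0.194, 0.2  , 0.206, 0.212, 0.218, 0.224, 0.23 , 0.236, 0.242,
       0.248, 0.254]))
w19 16624 [0.1798 0.2165 0.2458 0.2696 0.2779]
(array([ 177,   97,    0,    0,   15,  216, 2304,   45,   35,  245,  341,
        373,  435,  304,  656,  964, 1365, 1002,  175]), array([0.14 , 0.146, 0.152, 0.158, 0.164, 0.17 , 0.176, 0.182, 0.188,
       0.194, 0.2  , 0.206, 0.212, 0.218, 0.224, 0.23 , 0.236, 0.242,
       0.248, 0.254]))
```

```bash
python3 - <<'E'
from h import *
P=ctrl.camera_params("wrist");Tc=P["tool_from_camera"]
for q in([0,0,0],[0,.006,0],[0,.025,0],[0,-.02,0],[-.011,.025,.0],[-.011,0,0],[-.011,.01,0]):
    print(q,proj("wrist",np.array(q,float),Tc))
z=np.load("pics/w19.npz");L=cloud("wrist",z["d"],P,Tc)
for r in range(200,330,8): print(r,L[r,250].round(4),L[r,270].round(4))
E
```

```text
[0, 0, 0] (np.float64(259.80306208742337), np.float64(249.86965843595817))
[0, 0.006, 0] (np.float64(259.7874722518994), np.float64(244.7942339562828))
[0, 0.025, 0] (np.float64(259.7445587790846), np.float64(230.8233302802136))
[0, -0.02, 0] (np.float64(259.864268556811), np.float64(269.7960272912173))
[-0.011, 0.025, 0.0] (np.float64(259.7488830028436), np.float64(213.40013133288983))
[-0.011, 0, 0] (np.float64(259.8092138524575), np.float64(230.1528230175523))
[-0.011, 0.01, 0] (np.float64(259.782988825504), np.float64(222.8706482465054))
200 [-0.0146  0.0396 -0.0061] [-0.0144  0.0403  0.0065]
208 [-0.0201  0.0082 -0.0051] [-0.02    0.0084  0.0054]
216 [-0.0168  0.005  -0.0051] [-0.0165  0.0058  0.0053]
224 [-0.012   0.0059 -0.0051] [-0.0121  0.0057  0.0053]
232 [-0.0072  0.0065 -0.0052] [-0.0073  0.0062  0.0054]
240 [-0.0111 -0.012  -0.0046] [-0.0113 -0.0124  0.0048]
248 [-0.0109 -0.0201 -0.0044] [-0.0115 -0.0212  0.0045]
256 [-0.0113 -0.0283 -0.0041] [-0.0111 -0.0279  0.0042]
264 [-0.0112 -0.0348 -0.004 ] [-0.0112 -0.0349  0.004 ]
272 [-0.0103 -0.0394 -0.0038] [-0.0127 -0.0436  0.0037]
280 [-0.0123 -0.0483 -0.0036] [-0.0121 -0.048   0.0036]
288 [-0.0119 -0.0527 -0.0034] [-0.0126 -0.0538  0.0034]
296 [-0.012  -0.0574 -0.0033] [-0.0123 -0.0579  0.0032]
304 [-0.0112 -0.0605 -0.0032] [-0.0127 -0.0625  0.0031]
312 [-0.0007 -0.0507 -0.0036] [-0.0098 -0.0625  0.0031]
320 [ 0.0022 -0.0513 -0.0036] [ 0.0023 -0.0511  0.0036]
328 [ 0.0059 -0.051  -0.0036] [ 0.0049 -0.0522  0.0036]
```

Emit:
{"op": "arm_command", "data": {"steps": [{"hand": 0,"travel": [0,0.015,0],"rotation": [0,0,0]},{"hand": 0,"travel": [0,0.015,0],"rotation": [0,0,0]},{"hand": 0,"travel": [0,0,0],"rotation": [0,0,0]}]}}

```text
time: 20.38
eef_pos: [0.6713, -0.0562, 0.1787]
tcp_rot: [-0.518, 0.478, -0.483, 0.52]
contact_force: [1.3, 0.4, 0.7]
opening: 0.001
```

```bash
cat > pt.py <<'E'
from h import *
import sys
f=sys.argv[1]
rows([.6703,-.0557,.16],4.5,1)
p,d,W,T=wcloud(f"pics/{f}.npz")
m=(np.hypot(W[...,0]-.6703,W[...,1]+.0557)<.021)&(W[...,2]>.15)&(W[...,2]<.19);z=W[m][:,2]
print("push top z",len(z),np.median(z).round(4))
E
python3 snap.py w20;python3 pt.py w20
```

```text
pose [ 0.6713 -0.0562  0.1787] dq 0.011
now [ 0.6714 -0.0562  0.1786] yaw 4.4 F [ 0.8 -0.2 -0.6] open 0.003 t 20.43 err [-0.0011  0.0005 -0.0186]
[-0.0023  0.062  -0.0037] [-0.0115 -0.0035  0.0055]
push top z 2617 0.1807
```

View pics/w20.png

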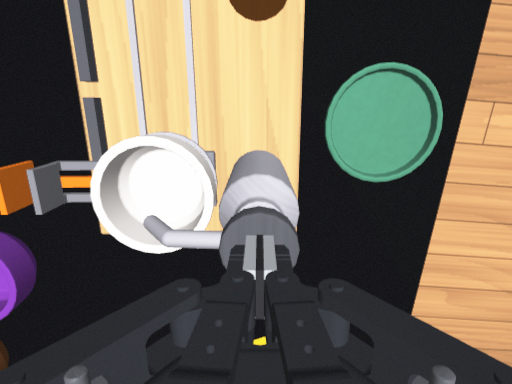

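Emit:
{"op": "arm_command", "data": {"steps": [{"hand": 0,"travel": [-0.002,0.015,-0.003],"rotation": [0,0,0]},{"hand": 0,"travel": [0,0.012,0],"rotation": [0,0,0]},{"hand": 0,"travel": [0,0,0],"rotation": [0,0,0]}]}}

```text
time: 20.8
eef_pos: [0.6714, -0.0562, 0.1731]
tcp_rot: [-0.518, 0.477, -0.484, 0.52]
contact_force: [-1.6, 0.8, 4.9]
opening: 0.003
```

```bash
python3 snap.py w21;python3 pt.py w21
```

```text
pose [ 0.6714 -0.0562  0.1731] dq 0.015
now [ 0.6714 -0.0562  0.1733] yaw 4.4 F [-1.9  0.1  4.6] open 0.002 t 20.85 err [-0.0011  0.0005 -0.0133]
[-0.0023  0.0441 -0.0041] [-0.0174 -0.0032  0.0087]
push top z 2918 0.1752
```

Emit:
{"op": "arm_command", "data": {"steps": [{"hand": 0,"travel": [-0.001,0.02,-0.003],"rotation": [-0.015,0,0.008]},{"hand": 0,"travel": [0,0.02,0],"rotation": [0,0,0]},{"hand": 0,"travel": [0,0.01,0],"rotation": [0,0,0]},{"hand": 0,"travel": [0,0.0,0],"rotation": [0,0,0]}]}}

```text
time: 21.35
eef_pos: [0.6715, -0.0562, 0.1638]
tcp_rot: [-0.518, 0.479, -0.481, 0.519]
contact_force: [-2.2, 0.4, 7.6]
opening: -0.003
```

```bash
python3 snap.py w22;python3 pt.py w22
```

```text
pose [ 0.6715 -0.0562  0.1638] dq 0.022
now [ 0.6715 -0.0562  0.164 ] yaw 4.43 F [-2.9 -0.7  7.6] open -0.008 t 21.4 err [-0.0012  0.0005 -0.004 ]
[-0.0021  0.0134 -0.0038] [-0.006  -0.0024  0.0029]
push top z 3479 0.1662
```

Emit:
{"op": "arm_command", "data": {"steps": [{"hand": 0,"travel": [-0.001,0.015,-0.002],"rotation": [0,0,0]},{"hand": 0,"travel": [0,0.012,0],"rotation": [0,0,0]},{"hand": 0,"travel": [0,0.012,0],"rotation": [0,0,0]}]}}

```text
time: 21.78
eef_pos: [0.6716, -0.0562, 0.1624]
tcp_rot: [-0.519, 0.478, -0.482, 0.519]
contact_force: [-7.0, 0.5, 14.2]
opening: 0.002
```

```bash
python3 snap.py w23;python3 pt.py w23
```

```text
pose [ 0.6716 -0.0562  0.1624] dq 0.004
now [ 0.6716 -0.0562  0.1624] yaw 4.47 F [-6.8  1.1 13.8] open 0.001 t 21.82 err [-0.0013  0.0005 -0.0024]
[-0.0021  0.008  -0.0042] [-0.0076 -0.0008  0.0058]
push top z 3600 0.1649
```

Emit:
{"op": "arm_command", "data": {"steps": [{"hand": 0,"travel": [0,0.018,0],"rotation": [0,0,0]},{"hand": 0,"travel": [0,0.018,0],"rotation": [0,0,0]}]}}

```text
time: 22.08
eef_pos: [0.6717, -0.0563, 0.1624]
tcp_rot: [0.52, -0.478, 0.482, -0.519]
contact_force: [-10.6, 1.1, 19.8]
opening: 0.001
```

```bash
python3 snap.py w24;python3 pt.py w24
```

```text
pose [ 0.6717 -0.0563  0.1624] dq 0.005
now [ 0.6717 -0.0563  0.1624] yaw 4.52 F [-10.6   0.2  19.8] open -0.002 t 22.12 err [-0.0014  0.0006 -0.0024]
[-0.0022  0.0078 -0.0044] [-0.0054  0.0007  0.0075]
push top z 3595 0.1649
```

Force rose without further travel, so it is bottomed. Rise straight up slowly.

Emit:
{"op": "arm_command", "data": {"steps": [{"hand": 0,"travel": [0,-0.02,0],"rotation": [0,0,0]},{"hand": 0,"travel": [0,-0.03,0],"rotation": [0,0,0]},{"hand": 0,"travel": [0,-0.04,0],"rotation": [0,0,0]},{"hand": 0,"travel": [0,-0.1,0],"rotation": [0,0,0]},{"hand": 0,"travel": [0,-0.15,0],"rotation": [0,0,0]},{"hand": 0,"travel": [0,-0.18,-0.05],"rotation": [0,0,0]},{"hand": 0,"travel": [-0.08,-0.05,-0.14],"rotation": [0,0,0]},{"hand": 0,"travel": [-0.12,0,-0.14],"rotation": [0,0,0]},{"hand": 0,"travel": [-0.12,0,-0.14],"rotation": [0,0,0]},{"hand": 0,"travel": [0,0,0],"rotation": [0,0,0]},{"hand": 0,"travel": [0,0,0],"rotation": [0,0,0]}]}}

```text
time: 23.5
eef_pos: [0.5184, 0.0315, 0.3337]
tcp_rot: [0.52, -0.481, 0.479, -0.518]
contact_force: [0.9, -1.8, -0.1]
opening: 0.0
```

```bash
python3 snap.py w25;python3 pt.py w25; python3 tabs.py w25; python3 - <<'E'
from h import *
from scipy.optimize import least_squares
p,d,W,T=wcloud("pics/w25.npz");hsv=cv2.cvtColor(p,cv2.COLOR_BGR2HSV)
t=W[(abs(W[...,2]-.0845)<.003)&(hsv[...,1]<45)&(hsv[...,2]>140)&(np.hypot(W[...,0]-.583,W[...,1]+.063)<.056)]
print("bowl",len(t),circ(t[:,:2]),least_squares(lambda x:np.hypot(t[:,0]-x[0],t[:,1]-x[1])-.0455,[.583,-.063],loss="soft_l1",f_scale=.001).x,"rim z",np.median(t[:,2]))
A=np.c_[t[:,:2],np.ones(len(t))];print("slope deg",np.degrees(np.linalg.lstsq(A,t[:,2],rcond=None)[0][:2]))
# pan top visible
m=(abs(W[...,2]-.036)<.004)&(hsv[...,1]<45)&(np.hypot(W[...,0]-.583,W[...,1]+.063)<.055);w=W[m]
print("pan pts",len(w),w[:,:2].min(0) if len(w) else 0,w[:,:2].max(0) if len(w) else 0)
for c in("top","scene"):
    q,_=ctrl.read_camera(c);cv2.imwrite(f"pics/{c}_end.png",q)
E
```

```text
pose [0.5184 0.0315 0.3337] dq 0.022
now [0.5185 0.0315 0.3336] yaw 4.46 F [ 0.6  0.2 -0.3] open -0.0 t 23.55 err [ 0.1518 -0.0872 -0.1736]
[0.3296 0.5763 0.4844] [ 0.0082 -0.0013 -0.0021]
push top z 1197 0.1807
w25 orange 131 [ 0.4509 -0.0732  0.0685] min [ 0.447  -0.0932  0.064 ] max [ 0.4551 -0.0536  0.0724] tab yaw 4.53
w25 grey 117 [ 0.4804 -0.0707  0.0686] min [ 0.4765 -0.0904  0.0641] max [ 0.485  -0.0509  0.0727] tab yaw 4.16
bowl 890 (array([ 0.58460597, -0.06312463]), np.float64(0.045600829987503866)) [ 0.58456778 -0.06300128] rim z 0.08465345281492323
slope deg [0.10705415 0.10088242]
pan pts 320 [ 0.52926978 -0.08634265] [ 0.61812983 -0.01593603]
```

View pics/w25.png

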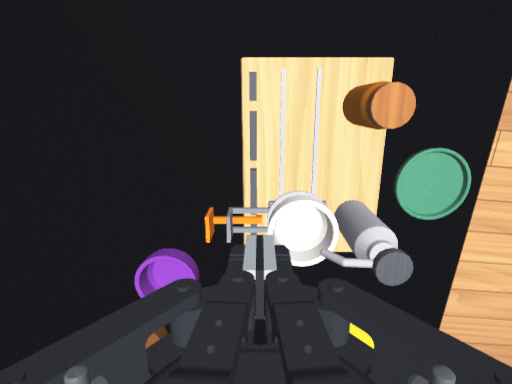

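View pics/scene_end.png

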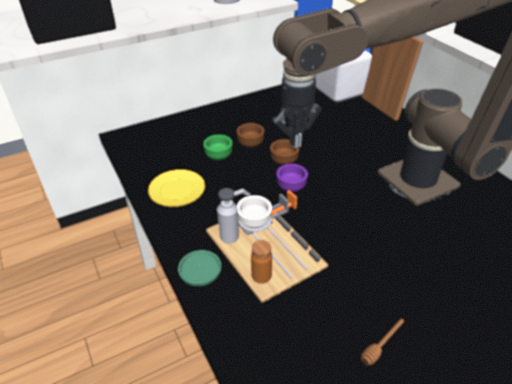

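```bash
python3 -c "
from plant import ctrl
print(ctrl.sign_off(), ctrl.get_state()['time'])"
```

```text
the job is handed in; nothing more can be done
the job is handed in; nothing more can be done
```

I finished the job and handed it in at about 23.7 s of the 54 s allowed. I set the white bowl on the pan, squeezed the lever, and slid the carriage to the notch in front of the pump (the −0.085 end). After letting go so it locked, I pressed the pump fully down and let it come back up.

Last checks, with the robot clear of everything:
- **Bowl:** it stands level (tilt about 0.1°, rim at 84.6 mm) and about 1.3 mm off the pan centre. The foot has 10 mm of margin.
- **Lever:** it is fully out, with 30 mm between tab centres as at the start. The carriage is within about 1 mm of the notch, so I take it as locked.
- **Pump:** the top went down 15.8 mm, and more force moved it no further (20 N vertical, 11 N sideways). It is back at 180.7 mm, its starting height.
- **Bystanders:** jar, plate, dipper and lid look unmoved in the scene picture. I did not measure them again.

Two things did not go as expected:
- **Fingertips:** when shut, they stand near the TCP, not 25 mm ahead as stated, so the bowl was held close to its rim and sagged about 6°. I tilted the hand to level it before setting it down. The pump press also needed more travel than planned.
- **Network:** it missed the white bowl in one wrist picture, so I located the bowl there by colour and depth.

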